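# Dispense an oil filter from the parts carousel

## Task

Fetch the orange oil filter from the parts carousel without handling the filter itself: first push the red catch tray fully home under the carousel, then turn the wheel by its pegs until the orange filter stands over the yellow trapdoor, and swing the trapdoor's red-ball lever over so that the filter drops into the tray. Then swing the lever back to shut the trapdoor, and draw the tray fully out with the filter in it. Leave the blue filter and the small carton in the wheel and everything else on the table where it is.

Things in the scene. Friction and masses are not known exactly. Their poses are not given: they have to be found in the camera images.
- dispenser: The fixed carousel stand, placed and turned differently each time (yaw -0.3 to 0.05 rad). Origin on the table under the wheel's axis; 'stand' coordinates below are in its frame, in mm, z up from the table. Grey deck 330 x 320 mm, top at z 205, on four 20 mm posts; base plate 10 mm thick. The drop hole, trapdoor, lever and tray are on its -y side, which faces the robot's right.
- drop_hole (a point): Centre of the square drop hole (100 x 100 mm) at deck level: stand (0, -95, 205). The yellow trapdoor fills it flush when shut. The point's axes are those of the stand.
- wheel: The white dosing wheel, turning freely either way about the stand's vertical axis; origin on that axis at deck height (z 205). In its own frame, which turns with it, its dividers stand at -54, 18, 90, 162 and 234 degrees from its +x, the pockets midway between. It stays where left (friction about 0.15 N m empty, up to 0.8 N m with the parts dragging on the deck).
- wheel_hub (a point): Top centre of the white wheel's hub, on the axis at z 258. Wheel 310 mm across: hub radius 45 mm (a thin stub on it to z 278), 5 radial dividers 20 mm thick with tops at z 257, clear rim to z 247, no floor: parts slide on the deck. A part in a pocket has up to 18 mm of slack either way and trails against the divider that pushes it.
- peg0 (a point): Near the top of a black upright peg fixed on the divider at -54 degrees, 125 mm from the axis: 16 mm thick, from z 255 to z 323, rounded end to z 331. This point is on the peg's axis at z 320. The five pegs are for pushing the wheel round.
- peg1 (a point): The same point on the like peg of the divider at 18 degrees.
- peg2 (a point): The same point on the like peg of the divider at 90 degrees.
- peg3 (a point): The same point on the like peg of the divider at 162 degrees.
- peg4 (a point): The same point on the like peg of the divider at 234 degrees.
- flap (a joint): Trapdoor angle (rad): 0 shut (flush with the deck), 1.35 fully open, hanging down. Stiff (0.45 N m), it stays where it is left. Its hinge line runs along stand y through stand x 50, z 199; the door lies to the -x side of it, and the lever turns with it. At an angle of about 0.9 and more a part on it drops through.
- lever_ball (a point): Centre of the red ball (22 mm) on the tip of the trapdoor's lever, a steel bar 14 mm thick and 110 mm long, rising from the hinge line at stand y -188, outside the wheel. Shut, it leans 0.675 rad from upright towards stand +x (ball at stand 119, -188, 285); pushing it towards stand -x opens the door, until it leans 0.675 rad towards -x.
- tray (a joint): How far the red catch tray is drawn out (m): 0 fully home (centred under the drop hole), 0.15 fully out; it slides on fixed rails along stand -y with 3 N of friction and stays where left.
- tray_floor (a point): Centre of the tray's inner floor, z 17 above the table, axes as the stand. Tray 150 (x) x 140 (y) x 52 mm, walls 5 mm, rim at z 64.
- tray_handle (a point): Middle of the tray's loop handle: a 12 mm round steel bar along stand x, 90 mm long, at z 52, 155 mm from the tray's centre towards stand -y. Two like arms lead from its ends to the tray; the loop is open from above, 79 mm (stand y) by 78 mm inside. The bar can be pushed, hooked from inside or pinched from above. Rails 24 mm high run 84 mm either side of the middle.
- orange_filter_center (a point): Centre of the wanted orange oil filter: upright can, 66 mm across, 70 mm high, about 0.35 kg, eight low grip ribs (71 mm over them) that keep it from rolling, black band at the foot. It starts in a wheel pocket next to the hole's pocket, on either side, standing on the deck (its top at z 275).
- blue_filter_center (a point): Centre of the blue filter, same shape, in another pocket: it must stay in the wheel.
- bulb_carton: Small brown carton with a yellow band, 56 x 56 x 70 mm, origin under its centre, in a third pocket: it must stay in the wheel.
- part_carton: Bystander: brown carton 130 x 100 x 80 mm on the table, origin under its centre.
- red_tub: Bystander: open red tub 170 x 120 x 70 mm on the table, origin under its centre. Not the catch tray.
- grease_jar: Bystander: white jar with green cap, 72 mm across, 90 mm high, origin under its centre.
- brake_disc: Bystander: steel brake disc 150 mm across, 34 mm high, origin under its centre.
- screwdriver: Bystander: screwdriver lying on the table.
- orange_filter: The same orange filter; origin at the centre of its underside.
There are look-alikes about, which are no part of the job. Of the things that look like the part that bears blue_filter_center, the smaller one is meant. What is shaped like the bulb_carton but pink is not meant.

How it is judged:
By the outcome, as a careful person would: the job done as asked, in the order asked, and still so for the second after the job is handed in, with the robot touching nothing.
It also fails if it takes over 69 s, if anything falls off the work surface, if the arm or the gripper's body presses on something with over 40 N, if the wrist force passes 120 N, or if a joint passes its speed limit or range.

## Robot

A 6-joint arm with a two-finger parallel gripper is mounted at the origin on the work surface. World frame = base frame: x ahead of the robot, y to its left, z up, the work surface at z = 0. Lengths are in m, angles in rad, forces in N, time in s.
With the tool pointing down it reaches from about 0.3 to 0.85 m from the base axis. Payload 5.4 kg.
Tool frame: the origin (TCP) lies between the finger pads; the fingertips stand 11 mm ahead of it and the grasp point (between the pads) lies 8 mm behind it; x points along the fingers, z is the direction in which the jaws open and shut, and the axes are right-handed (so a half turn about x gives the same grasp; the last joint's range is limited). The gripper opens to 85 mm and grips with 20 to 120 N. Pads are 22 mm wide; open, the fingers measure 114 mm over their backs; the gripper's body (76 mm by 85 mm) begins 54 mm behind the grasp point. The pads swing forward as they close: fully open they stand 13 mm farther back than shut.
Start: joints at [1.036, 0.158, 1.597, -0, 1.386, -0.21], TCP at [0.184, 0.545, 0.242] pointing down, gripper open.
Joint ranges: [-2.91, 2.91], [-0.94, 2.29], [0.18, 2.7], [-1.29, 4.43], [0.17, 2.64], [-3, 3]. Speed limits (rad/s): [2.57, 2.57, 3.14, 3.14, 3.14, 3.14].

## Interface

Orientations are given as a 3x3 rotation matrix whose columns are the frame's x, y, z axes.
In Python, from cell import r gives the robot as it stands. The module is installed in compiled form; this text tells all that it offers.
- The arm moves only by the tool apply_moves, never from a script. Its argument "targets" is a list of rows, each an object with "delta_rot": the turn, a rotation vector about the tool's x, y, z in degrees, a list of three; "offset": the shift along the tool's x, y, z in m, a list of three; "claw": the finger opening in m, from 0 to 0.0854. A call has 1 to 8 rows; each row is the pose to reach, as a shift and turn from the pose commanded when the call began, along the tool's axes at that moment; what a row does not reach only later rows make up. A row lasts 1/8 s, in which the tool goes at most 62.5 mm and 10.7 degrees, less where a joint would pass 70% of its speed; a pose out of reach is approached as far as the arm can. A call with a gripper value outside its range is refused whole. The fingers move at their own pace and stop on an object; "force" is the grip in N (left out, the last holds). Time passes only in rows, so rows that repeat a pose let the fingers close. It gives the time, the measured TCP pose, the force and the opening at its end, in the units of the state.
- r.sense(): the state, without advancing time (a new reading comes with each control period).
- r.get_image(name): name is "scene" or "top"; returns a dict with "img" (420x560x3 uint8, blue, green, red), "depth" (420x560 float32, m along the optical axis (not along the pixel's ray), 0 where there is no reading), "mtx" (3x3 intrinsics, pixels), "R" (3x3) and "t" (3): a world point X has camera coordinates R X + t. Camera axes: x right, y down, z forward; pixel columns grow to the right and rows downward; lengths in m; the calibration is good to about 2 mm. A picture is of the moment at which its call begins.
- r.finish_job(): hands the job in, once; it reports no verdict.
The state is a dict: "clock": time; "joint_positions": joint angles; "qvel": joint speeds; "joint_torque": joint torques, N m; "position": TCP position; "ee_rot": TCP orientation; "contact_force": force on the tool from outside, world axes, zero at the start; "moment": the same for the moment, N m; "grip_width": finger opening in m.
Only numpy, scipy, OpenCV 4.12 (cv2) and the standard library are available. Lean on these libraries where they do the work, as an engineer would, in place of code of your own. Each camera call takes 0.05 s, during which the arm holds its last target.

## Working session

There is one attempt and no reset: what is moved stays moved. The work goes in short steps, Python scripts to look and compute and a tool call to move; the robot and the scene stay as the last step left them, time stands still between calls to the robot, and variables do not carry over. Pictures are saved under pics/ and viewed, and the job is handed in when it is done.

Besides the shell and the picture viewer there is one more tool, called after "Emit:" by a JSON object that holds its "method" and its "body". apply_moves: Moves the arm, as the interface text tells. Its arguments: {"type":"object","properties":{"targets":{"type":"array"},"force":{"type":"number"}},"required":["targets"]}

```bash
mkdir -p pics
python3 - <<'E'
from cell import r
import cv2,numpy as np
s=r.sense()
for k,v in s.items(): print(k,np.round(v,4).tolist())
for n in("scene","top"):
    d=r.get_image(n);cv2.imwrite(f"pics/{n}0.png",d["img"]);np.savez(f"{n}0.npz",**d)
    print(n,d["mtx"].tolist(),np.round(d["R"],4).tolist(),np.round(d["t"],4).tolist())
E
```

```text
clock 0.0
joint_positions [1.0359, 0.1591, 1.5983, 0.0, 1.3862, -0.2101]
qvel [0.0002, -0.0, -0.0008, -0.0009, 0.0015, 0.0003]
joint_torque [0.0013, -39.5997, -33.1435, -0.0001, 0.0084, 0.0]
position [0.1832, 0.5444, 0.2413]
ee_rot [[-0.001, -0.9477, 0.3191], [-0.0017, 0.3191, 0.9477], [-1.0, 0.0004, -0.0019]]
contact_force [-0.3278, -0.2287, 0.6836]
moment [0.009, 0.054, -0.0216]
grip_width 0.0855
scene [[393.2436241637422, 0.0, 279.82068253572925], [0.0, 393.2436241637422, 209.2033304561487], [0.0, 0.0, 1.0]] [[-0.2894, 0.957, 0.0202], [0.6705, 0.2177, -0.7092], [-0.6831, -0.1917, -0.7047]] [0.1416, -0.2085, 1.984]
top [[501.46009247292767, 0.0, 268.0998099431938], [0.0, 501.46009247292767, 214.0364306922288], [0.0, 0.0, 1.0]] [[0.0082, -0.9998, 0.0201], [-0.9856, -0.0115, -0.1689], [0.1691, -0.0184, -0.9854]] [-0.0231, 0.5148, 1.5921]
```

View pics/scene0.png

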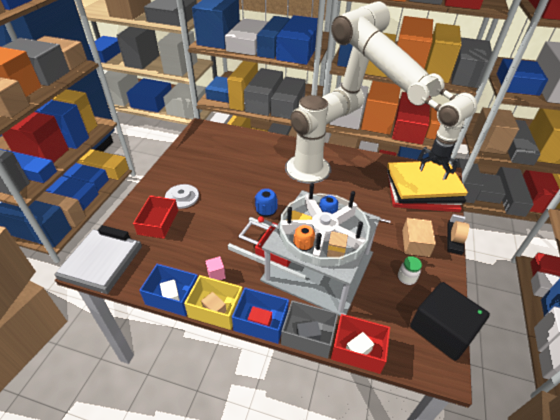

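View pics/top0.png

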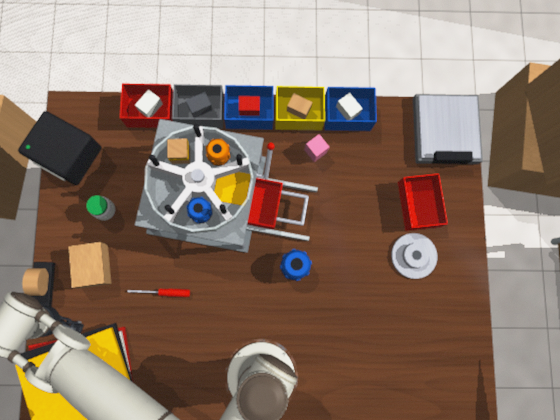

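The top view shows the wheel at about (198,177) px. The orange filter is at (218,151), the blue filter at (199,208), the yellow door at (232,188), the lever ball at (271,147) and the tray handle at about (300,205). The big blue can at (296,264) and the pink box are look-alikes.

```bash
cat > h.py <<'E'
import numpy as np,cv2
def load(n): 
    d=np.load(n+".npz"); return {k:d[k] for k in d}
def ray(d,u,v,z):
    R,t,K=d["R"],d["t"],d["mtx"]
    c=-R.T@t; w=R.T@np.linalg.inv(K)@np.array([u,v,1.]); return c+w*(z-c[2])/w[2]
def proj(d,X):
    p=d["mtx"]@(d["R"]@np.asarray(X,float)+d["t"]); return p[:2]/p[2]
def pts(d):
    h,w=d["depth"].shape; u,v=np.meshgrid(np.arange(w),np.arange(h)); z=d["depth"]
    K=d["mtx"]; c=np.stack([(u-K[0,2])/K[0,0]*z,(v-K[1,2])/K[1,1]*z,z],-1)
    return (c-d["t"])@d["R"]
E
python3 - <<'E'
from h import *
for n,(x0,y0,x1,y1) in {"top0":(120,115,330,260),"scene0":(220,170,400,310)}.items():
    d=load(n); c=d["img"][y0:y1,x0:x1]; cv2.imwrite(f"pics/{n}_z.png",cv2.resize(c,None,fx=3.8,fy=3.8,interpolation=cv2.INTER_CUBIC))
d=load("top0");P=pts(d);img=d["img"].astype(int);B,G,Rr=img[...,0],img[...,1],img[...,2]
def comp(m,name):
    k,l,s,c=cv2.connectedComponentsWithStats(m.astype(np.uint8))
    for i in range(1,k):
        if s[i,4]>=8:
            q=P[l==i]; q=q[np.isfinite(q).all(1)]
            print(name,s[i].tolist(),c[i].round(1),np.median(q,0).round(3),"zmax",q[:,2].max().round(3))
reg=np.zeros(B.shape,bool);reg[115:260,120:330]=1
mx=img.max(2)
comp(reg&(P[...,2]>.285)&(P[...,2]<.36),"high")
comp(reg&(Rr>120)&(G<60)&(B<60),"red")
comp(reg&(Rr>150)&(G>90)&(G<150)&(B<70),"orange")
comp(reg&(B>100)&(Rr<60),"blue")
comp(reg&(Rr>170)&(G>140)&(B<70),"yellow")
z=P[...,2]
# deck edges
m=reg&(abs(z-.205)<.006); 
q=P[m]; print("deck", m.sum(), cv2.minAreaRect(q[:,:2].astype(np.float32)*1000))
E
```

```text
high [193, 124, 8, 11, 56] [196.6 129.2] [0.704 0.188 0.322] zmax 0.338
high [267, 143, 8, 8, 48] [270.6 146.4] [ 0.666 -0.02   0.293] zmax 0.299
high [149, 155, 9, 10, 55] [153.3 159.3] [0.616 0.303 0.324] zmax 0.335
high [236, 154, 7, 10, 51] [239.2 158.6] [0.621 0.068 0.326] zmax 0.336
high [165, 205, 8, 9, 52] [168.6 208.7] [0.479 0.256 0.325] zmax 0.336
high [220, 204, 7, 9, 45] [222.7 208.2] [0.481 0.11  0.326] zmax 0.337
red [120, 115, 50, 4, 179] [144.1 116.6] [0.854 0.411 0.011] zmax 1.656
red [267, 142, 8, 8, 47] [270.6 145.3] [ 0.669 -0.02   0.293] zmax 1.656
red [248, 179, 35, 49, 1152] [265.  204.3] [ 0.551 -0.008  0.018] zmax 1.656
orange [278, 115, 10, 4, 32] [282.6 116.5] [ 0.865 -0.066  0.005] zmax 0.014
orange [289, 115, 10, 4, 16] [293.1 116.9] [ 0.863 -0.1    0.005] zmax 0.011
orange [307, 115, 11, 4, 29] [311.8 116.6] [ 0.865 -0.165  0.006] zmax 0.018
orange [313, 121, 11, 1, 11] [318. 121.] [ 0.818 -0.178  0.091] zmax 1.656
orange [207, 139, 23, 20, 285] [218.4 148.4] [0.663 0.128 0.275] zmax 1.656
orange [187, 140, 2, 18, 22] [187.2 149.8] [0.658 0.219 0.27 ] zmax 0.277
orange [232, 180, 17, 25, 289] [240.1 192.4] [0.55  0.068 0.206] zmax 1.656
blue [224, 115, 50, 6, 261] [249.3 117.5] [0.857 0.046 0.009] zmax 1.656
blue [327, 115, 3, 7, 20] [328.  117.8] [ 0.832 -0.212  0.087] zmax 0.098
blue [187, 197, 24, 25, 358] [199.  208.4] [0.49  0.178 0.275] zmax 0.284
blue [283, 249, 26, 11, 188] [295.5 255.2] [ 0.377 -0.103  0.095] zmax 1.656
yellow [276, 115, 49, 6, 136] [300.6 118.7] [ 0.846 -0.122  0.057] zmax 0.099
yellow [209, 141, 17, 16, 113] [217.2 148.3] [0.663 0.132 0.276] zmax 1.656
yellow [214, 174, 22, 29, 460] [225.4 187.6] [0.566 0.11  0.206] zmax 1.656
deck 5916 ((581.7080078125, 170.1565399169922), (355.77911376953125, 332.10675048828125), 79.91531372070312)
```

View pics/top0_z.png

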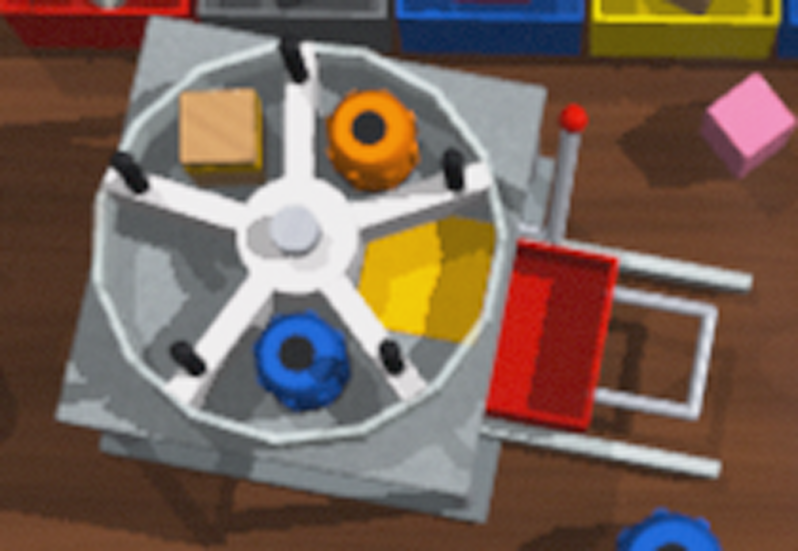

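View pics/scene0_z.png

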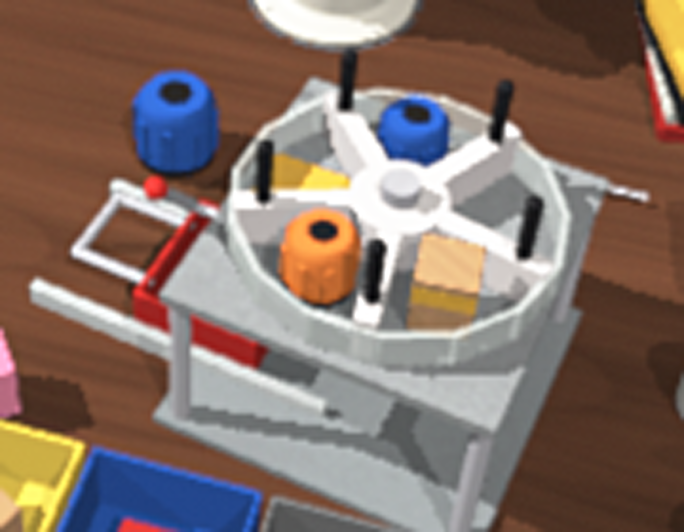

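Run:
```python
from h import *
from scipy.optimize import least_squares
d=load("top0")
pg=np.array([[196.6,129.2],[153.3,159.3],[168.6,208.7],[222.7,208.2],[239.2,158.6]])
Q=np.array([ray(d,*p,.32)[:2] for p in pg])
f=lambda p:np.hypot(*(Q-p[:2]).T)-p[2]
s=least_squares(f,[.58,.18,.125]);c=s.x[:2];print("centre",s.x,s.fun*1000)
a=np.degrees(np.arctan2(*(Q-c).T[::-1]));print("peg ang",a.round(1), "hub", ray(d,198.2-0,175.7,.278)[:2])
A,B,C,D=[ray(d,120+(x+.5)/3.8-.5,115+(y+.5)/3.8-.5,.205) for x,y in((150,18),(546,88),(487,522),(57,418))]
for n,x in zip("ABCD",(A,B,C,D)): print(n,x[:2].round(4))
ang=lambda v:np.arctan2(v[1],v[0])
print("AB",np.hypot(*(A-B)[:2]),ang(A-B)-np.pi/2,"AD",np.hypot(*(A-D)[:2]),ang(A-D))
print("BC",np.hypot(*(B-C)[:2]),ang(B-C))
ball=ray(d,270.6,145.6,.285)[:2]
print("ball",ball)
for yaw in(-.2,-.18,-.16,-.14):
    R=np.array([[np.cos(yaw),-np.sin(yaw)],[np.sin(yaw),np.cos(yaw)]])
    print(yaw,"ball st",R.T@(ball-c),"A",R.T@(A[:2]-c),"B",R.T@(B[:2]-c),"D",R.T@(D[:2]-c))
hb=[ray(d,120+(x+.5)/3.8-.5,115+(y+.5)/3.8-.5,.052) for x,y in((711,306),(695,414))]
print("handle",hb,ang(hb[0]-hb[1]))
rl=[ray(d,120+(x+.5)/3.8-.5,115+(y+.5)/3.8-.5,.024) for x,y in((750,282),(719,468))]
print("rails",rl,ang(rl[0]-rl[1]))
```

```text
centre [0.5806149  0.18496192 0.12373706] [-0.02856294 -0.04799142  0.10593968 -0.12332767  0.09394243]
peg ang [   1.3   73.3  145.1 -142.8  -70.7] hub [0.58213117 0.18437027]
A [0.7737 0.3168]
B [0.7204 0.0014]
C [0.3751 0.043 ]
D [0.4515 0.3734]
AB 0.3198773624294392 -0.16733676627317307 AD 0.3270969947442592 -0.17367013362029032
BC 0.34783202605487 -0.11982353220794952
ball [ 0.67102642 -0.01890364]
-0.2 ball st [ 0.12911114 -0.18183982] A [0.16303252 0.16760616] B [ 0.17347889 -0.15210058] D [-0.1639511   0.15899474]
-0.18 ball st [ 0.12544877 -0.18438551] A [0.16635182 0.16431221] B [ 0.17040239 -0.15553951] D [-0.16073862  0.16224174]
-0.16 ball st [ 0.12173621 -0.18685744] A [0.16960457 0.16095253] B [ 0.16725773 -0.15891622] D [-0.15746186  0.16542385]
-0.14 ball st [ 0.11797497 -0.18925463] A [0.17278949 0.15752848] B [ 0.16404617 -0.16222937] D [-0.15412211  0.1685398 ]
handle [array([ 0.57777969, -0.14374113,  0.052     ]), array([ 0.48354371, -0.12962173,  0.052     ])] -0.14872387044873261
rails [array([ 0.60567014, -0.18089149,  0.024     ]), array([ 0.44088763, -0.15269952,  0.024     ])] -0.16944540140017983
```

```bash
cat >> h.py <<'E'
from scipy.spatial.transform import Rotation as Ro
C0=np.array([.583,.185]); YAW=-.165
def S(x,y,z):  # stand mm -> world
    c,s=np.cos(YAW),np.sin(YAW); return np.array([C0[0]+(c*x-s*y)/1e3,C0[1]+(s*x+c*y)/1e3,z/1e3])
def st(p):
    c,s=np.cos(YAW),np.sin(YAW); d=np.asarray(p[:2])-C0; return np.array([c*d[0]+s*d[1],-s*d[0]+c*d[1],p[2]])*1e3 if len(p)>2 else np.array([c*d[0]+s*d[1],-s*d[0]+c*d[1]])*1e3
def Rd(a): # jaw dir angle deg world
    a=np.radians(a); x=np.array([0,0,-1.]); z=np.array([np.cos(a),np.sin(a),0]); return np.stack([x,np.cross(z,x),z],1)
def plan(r,wps):
    s=r.sense(); p=np.array(s["position"]);R=np.array(s["ee_rot"])
    print("clk",s["clock"].__round__(2),"pos",p.round(4),"F",np.round(s["contact_force"],1),"w",round(float(s["grip_width"]),4))
    for w in wps:
        print(np.round(w,3),"off",(R.T@(np.array(w[:3])-p)).round(4).tolist(),"rot",Ro.from_matrix(R.T@Rd(w[3])).as_rotvec(degrees=True).round(1).tolist())
E
python3 - <<'E'
from h import *
from cell import r
j=80.5
w=[(.184,.545,.4,71.4),(.43,.06,.4,j),(*S(0,-326,180)[:2],.18,j),(*S(0,-326,0)[:2],.042,j)]
plan(r,w)
E
```

```text
clk 0.1 pos [0.1833 0.5445 0.2414] F [ 0.3 -0.4  0.1] w 0.0853
[ 0.184  0.545  0.4   71.4  ] off [-0.1586, -0.0005, 0.0005] rot [-0.0, -0.1, -0.0]
[4.30e-01 6.00e-02 4.00e-01 8.05e+01] off [-0.1581, -0.3884, -0.3806] rot [-9.1, -0.1, -0.0]
[ 0.529 -0.137  0.18  80.5  ] off [0.0621, -0.5455, -0.5348] rot [-9.1, -0.1, -0.0]
[ 5.29e-01 -1.37e-01  4.20e-02  8.05e+01] off [0.2001, -0.5455, -0.5346] rot [-9.1, -0.1, -0.0]
```

Emit:
{"method": "apply_moves", "body": {"targets": [{"offset":[-0.06,0,0],"delta_rot":[0,0,0],"claw":0.05},{"offset":[-0.12,0,0],"delta_rot":[0,0,0],"claw":0.05},{"offset":[-0.16,-0.02,-0.02],"delta_rot":[-3,0,0],"claw":0.05},{"offset":[-0.16,-0.39,-0.38],"delta_rot":[-9,0,0],"claw":0.05},{"offset":[-0.16,-0.39,-0.38],"delta_rot":[-9,0,0],"claw":0.05},{"offset":[-0.16,-0.39,-0.38],"delta_rot":[-9,0,0],"claw":0.05},{"offset":[-0.16,-0.39,-0.38],"delta_rot":[-9,0,0],"claw":0.05},{"offset":[-0.16,-0.39,-0.38],"delta_rot":[-9,0,0],"claw":0.05}]}}

```text
clock: 1.1
position: [0.3391, 0.2397, 0.4019]
ee_rot: [[-0.0, -0.986, 0.167], [-0.0, 0.167, 0.986], [-1.0, 0.0, -0.0]]
contact_force: [0.4, 0.1, -0.4]
grip_width: 0.0498
```

Run:
```python
from h import *
from cell import r
j=80.5
w=[(.43,.06,.4,j),(*S(0,-326,180)[:2],.30,j),(*S(0,-326,180)[:2],.15,j),(*S(0,-326,0)[:2],.042,j)]
plan(r,w)
```

```text
clk 1.1 pos [0.3391 0.2397 0.4019] F [ 0.4  0.1 -0.4] w 0.0498
[4.30e-01 6.00e-02 4.00e-01 8.05e+01] off [0.002, -0.1196, -0.1621] rot [-0.1, -0.0, -0.0]
[ 0.529 -0.137  0.3   80.5  ] off [0.102, -0.2504, -0.3393] rot [-0.1, -0.0, -0.0]
[ 0.529 -0.137  0.15  80.5  ] off [0.252, -0.2504, -0.3393] rot [-0.1, -0.0, -0.0]
[ 5.29e-01 -1.37e-01  4.20e-02  8.05e+01] off [0.36, -0.2504, -0.3393] rot [-0.1, -0.0, -0.0]
```

Emit:
{"method": "apply_moves", "body": {"targets": [{"offset":[0,-0.12,-0.16],"delta_rot":[0,0,0],"claw":0.05},{"offset":[0,-0.12,-0.16],"delta_rot":[0,0,0],"claw":0.05},{"offset":[0,-0.12,-0.16],"delta_rot":[0,0,0],"claw":0.05},{"offset":[0.1,-0.25,-0.34],"delta_rot":[0,0,0],"claw":0.05},{"offset":[0.1,-0.25,-0.34],"delta_rot":[0,0,0],"claw":0.05},{"offset":[0.1,-0.25,-0.34],"delta_rot":[0,0,0],"claw":0.05},{"offset":[0.1,-0.25,-0.34],"delta_rot":[0,0,0],"claw":0.05},{"offset":[0.1,-0.25,-0.34],"delta_rot":[0,0,0],"claw":0.05}]}}

```text
clock: 2.1
position: [0.5278, -0.1379, 0.2983]
ee_rot: [[-0.006, -0.985, 0.171], [0.003, 0.171, 0.985], [-1.0, 0.006, 0.001]]
contact_force: [0.2, -0.1, 0.7]
grip_width: 0.05
```

Run:
```python
from h import *
from cell import r
for n in("scene","top"):
    d=r.get_image(n);cv2.imwrite(f"pics/{n}1.png",d["img"]);np.savez(f"{n}1.npz",**d)
j=80.5
w=[(*S(0,-326,180)[:2],.30,j),(*S(0,-326,180)[:2],.15,j),(*S(0,-326,0)[:2],.042,j)]
plan(r,w)
```

```text
clk 2.2 pos [ 0.5282 -0.1357  0.3013] F [-0.3 -0.2  0.5] w 0.0501
[ 0.529 -0.137  0.3   80.5  ] off [0.0013, -0.0014, -0.0007] rot [-0.2, 0.1, -0.1]
[ 0.529 -0.137  0.15  80.5  ] off [0.1513, -0.0017, -0.0008] rot [-0.2, 0.1, -0.1]
[ 5.29e-01 -1.37e-01  4.20e-02  8.05e+01] off [0.2593, -0.002, -0.0009] rot [-0.2, 0.1, -0.1]
```

View pics/scene1.png

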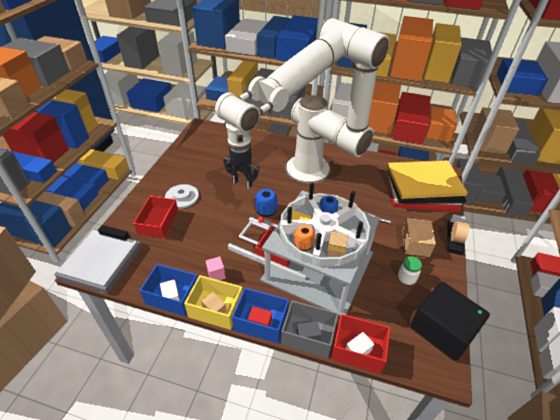

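The gripper at (240,165) px is above the tray handle and clear of everything. I'll descend to straddle the bar.

Emit:
{"method": "apply_moves", "body": {"targets": [{"offset":[0.06,-0.002,-0.001],"delta_rot":[0,0,0],"claw":0.05},{"offset":[0.12,-0.002,-0.001],"delta_rot":[0,0,0],"claw":0.05},{"offset":[0.18,-0.002,-0.001],"delta_rot":[0,0,0],"claw":0.05},{"offset":[0.22,-0.002,-0.001],"delta_rot":[0,0,0],"claw":0.05},{"offset":[0.258,-0.002,-0.001],"delta_rot":[0,0,0],"claw":0.05},{"offset":[0.258,-0.002,-0.001],"delta_rot":[0,0,0],"claw":0.05},{"offset":[0.258,-0.002,-0.001],"delta_rot":[0,0,0],"claw":0.05}]}}

```text
clock: 3.08
position: [0.5318, -0.1367, 0.0467]
ee_rot: [[0.003, -0.986, 0.166], [-0.001, 0.166, 0.986], [-1.0, -0.003, -0.001]]
contact_force: [-0.4, 0.4, 0.1]
grip_width: 0.0501
```

Run:
```python
from h import *
from cell import r
for n in("scene","top"):
    d=r.get_image(n);cv2.imwrite(f"pics/{n}2.png",cv2.resize(d["img"][140:320,180:400],None,fx=3.4,fy=3.4,interpolation=2))
j=80.5
w=[(*S(0,-245,180)[:2],.042,j)]
plan(r,w)
```

```text
clk 3.17 pos [ 0.5322 -0.1372  0.047 ] F [-0.1 -0.2  0.2] w 0.0498
[ 5.43e-01 -5.70e-02  4.20e-02  8.05e+01] off [0.0049, 0.003, 0.0812] rot [-0.1, -0.1, 0.3]
```

View pics/scene2.png

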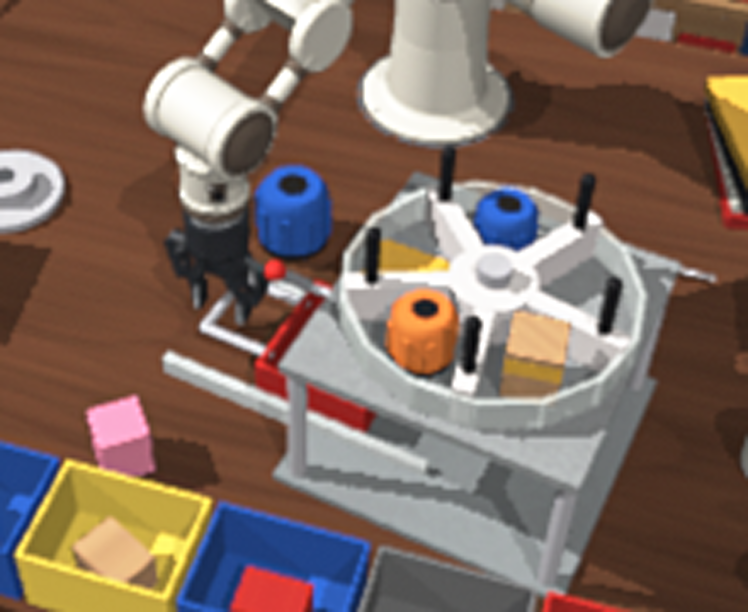

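View pics/top2.png

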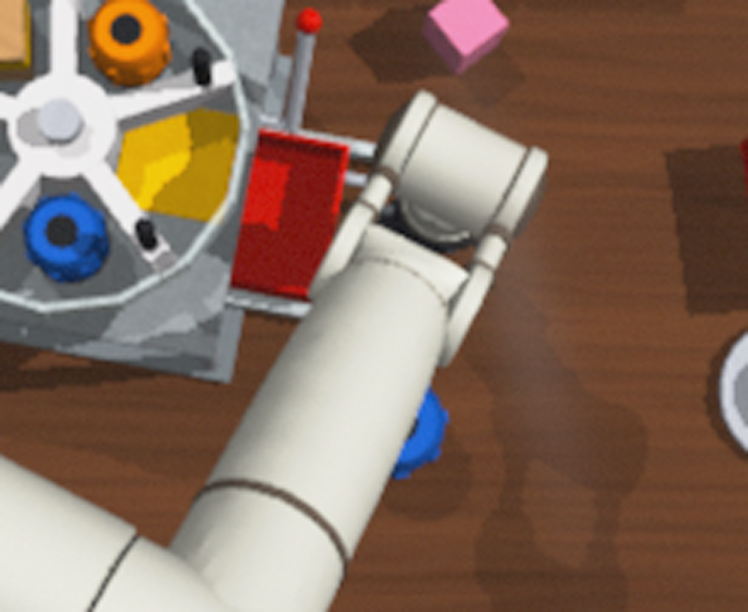

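Run:
```python
from h import *
from cell import r
d=r.get_image("top");P=pts(d);np.savez("top2.npz",**d)
for y in range(165,225,5):
    print(y,[(x,*(st(P[y,x]).round(0).astype(int).tolist())) for x in range(282,342,6) if d["depth"][y,x]>0])
print(r.sense()["joint_positions"])
```

```text
165 [(282, 150, -228, -2), (288, 153, -249, -1), (294, 157, -269, -1), (300, 161, -289, -1), (306, 162, -309, 5), (312, 168, -329, -1), (318, 172, -350, -1), (324, 175, -370, 0), (330, 178, -390, 0), (336, 180, -409, 7)]
170 [(282, 132, -231, -1), (288, 135, -251, 1), (294, 138, -271, 3), (300, 143, -292, 0), (306, 43, -293, 375), (312, 147, -331, 10), (318, 154, -352, -2), (324, 158, -373, -3), (330, 162, -393, -4), (336, 165, -413, -2)]
175 [(282, 115, -234, -1), (288, 117, -254, 7), (294, 122, -274, 0), (300, 24, -279, 384), (306, 43, -298, 322), (312, 32, -310, 377), (318, 138, -355, -5), (324, 140, -375, 0), (330, 145, -396, -4), (336, 148, -416, -3)]
180 [(282, 97, -237, 2), (288, 102, -257, -4), (294, 12, -266, 369), (300, 10, -281, 389), (306, 14, -297, 382), (312, 18, -312, 379), (318, 21, -328, 378), (324, 27, -345, 366), (330, 127, -398, -2), (336, 130, -418, -1)]
185 [(282, 65, -240, 67), (288, 80, -260, 16), (294, -4, -268, 379), (300, -1, -283, 381), (306, 1, -299, 381), (312, 4, -314, 383), (318, 7, -330, 380), (324, 9, -345, 383), (330, 13, -361, 377), (336, 19, -378,
[... 1014 characters left out ...]
182), (306, -36, -319, 235), (312, -35, -335, 248), (318, -23, -356, 202), (324, -56, -355, 381), (330, -53, -371, 379), (336, 27, -433, 5)]
215 [(282, -102, -249, 462), (288, -98, -264, 451), (294, -98, -277, 465), (300, -94, -292, 461), (306, -90, -307, 450), (312, -5, -356, 7), (318, -1, -376, 7), (324, -70, -357, 388), (330, 7, -416, 3), (336, 11, -436, -2)]
220 [(282, -115, -251, 469), (288, -115, -265, 479), (294, -112, -279, 478), (300, -108, -293, 470), (306, -104, -308, 464), (312, -100, -323, 452), (318, -91, -341, 415), (324, -91, -354, 434), (330, -10, -419, 2), (336, -5, -440, -8)]
[-4.72510489e-01  3.29623504e-01  1.81485997e+00  9.19952939e-06
  9.92732725e-01 -1.87599295e+00]
```

Emit:
{"method": "apply_moves", "body": {"targets": [{"offset":[0.002,0.003,0.0],"delta_rot":[0,0,0],"claw":0.022},{"offset":[0.002,0.003,0.0],"delta_rot":[0,0,0],"claw":0.022},{"offset":[0.002,0.003,0.0],"delta_rot":[0,0,0],"claw":0.022},{"offset":[0.002,0.003,0.015],"delta_rot":[0,0,0],"claw":0.022},{"offset":[0.002,0.003,0.03],"delta_rot":[0,0,0],"claw":0.022},{"offset":[0.002,0.003,0.045],"delta_rot":[0,0,0],"claw":0.022},{"offset":[0.002,0.003,0.06],"delta_rot":[0,0,0],"claw":0.022},{"offset":[0.002,0.003,0.07],"delta_rot":[0,0,0],"claw":0.022}]}}

```text
clock: 4.22
position: [0.5396, -0.0661, 0.0425]
ee_rot: [[0.001, -0.986, 0.166], [-0.0, 0.166, 0.986], [-1.0, -0.001, -0.0]]
contact_force: [1.6, -3.6, -0.9]
grip_width: 0.0219
```

Emit:
{"method": "apply_moves", "body": {"targets": [{"offset":[0,0,0.005],"delta_rot":[0,0,0],"claw":0.022},{"offset":[0,0,0.008],"delta_rot":[0,0,0],"claw":0.022},{"offset":[0,0,0.01],"delta_rot":[0,0,0],"claw":0.022},{"offset":[0,0,0.01],"delta_rot":[0,0,0],"claw":0.022}]}}

```text
clock: 4.72
position: [0.5404, -0.0572, 0.0422]
ee_rot: [[-0.001, -0.986, 0.167], [0.001, 0.167, 0.986], [-1.0, 0.001, 0.0]]
contact_force: [0.4, -2.1, 1.7]
grip_width: 0.0219
```

Emit:
{"method": "apply_moves", "body": {"targets": [{"offset":[0,0,0.003],"delta_rot":[0,0,0],"claw":0.022},{"offset":[0,0,0.005],"delta_rot":[0,0,0],"claw":0.022},{"offset":[0,0,0.005],"delta_rot":[0,0,0],"claw":0.022}]}}

```text
clock: 5.1
position: [0.5412, -0.0531, 0.0422]
ee_rot: [[-0.001, -0.986, 0.167], [-0.001, 0.167, 0.986], [-1.0, 0.001, -0.002]]
contact_force: [-0.5, -5.7, 0.7]
grip_width: 0.022
```

Emit:
{"method": "apply_moves", "body": {"targets": [{"offset":[0,0,0.003],"delta_rot":[0,0,0],"claw":0.022},{"offset":[0,0,0.004],"delta_rot":[0,0,0],"claw":0.022},{"offset":[0,0,0.004],"delta_rot":[0,0,0],"claw":0.022}]}}

```text
clock: 5.48
position: [0.5412, -0.0527, 0.0421]
ee_rot: [[-0.003, -0.986, 0.166], [-0.007, 0.166, 0.986], [-1.0, 0.001, -0.008]]
contact_force: [-4.9, -19.7, 0.6]
grip_width: 0.0221
```

Run:
```python
from h import *
from cell import r
d=r.get_image("scene");cv2.imwrite(f"pics/scene3.png",cv2.resize(d["img"][140:320,180:400],None,fx=3.4,fy=3.4,interpolation=2))
s=r.sense();print(st(s["position"]),s["contact_force"])
```

```text
[  -2.10024506 -241.38852535   42.1844544 ] [ -5.62353398 -21.57273061   0.36273407]
```

View pics/scene3.png

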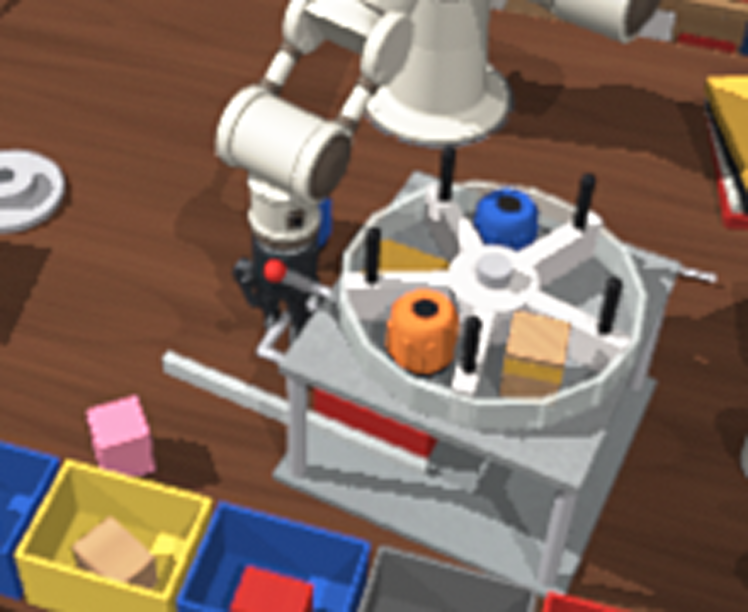

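The tray is home: a firm stop at 21 N, and the red tray sits under the deck. Next I'll back off, lift, and go to the near peg (the one on the -x,-y side).

Emit:
{"method": "apply_moves", "body": {"targets": [{"offset":[0,0,-0.007],"delta_rot":[0,0,0],"claw":0.03},{"offset":[0,0,-0.007],"delta_rot":[0,0,0],"claw":0.03},{"offset":[-0.06,0,-0.007],"delta_rot":[0,0,0],"claw":0.03},{"offset":[-0.12,0,-0.007],"delta_rot":[0,0,0],"claw":0.03},{"offset":[-0.18,0,-0.007],"delta_rot":[0,0,0],"claw":0.03},{"offset":[-0.24,0,-0.007],"delta_rot":[0,0,0],"claw":0.03},{"offset":[-0.3,0,-0.007],"delta_rot":[0,0,0],"claw":0.03},{"offset":[-0.35,0,-0.007],"delta_rot":[0,0,0],"claw":0.03}]}}

```text
clock: 6.52
position: [0.5409, -0.0543, 0.3948]
ee_rot: [[0.001, -0.986, 0.166], [0.001, 0.166, 0.986], [-1.0, -0.001, 0.001]]
contact_force: [1.0, -0.2, -0.4]
grip_width: 0.03
```

Run:
```python
from h import *
from cell import r
d=r.get_image("top");P=pts(d);np.savez("top4.npz",**d)
cv2.imwrite(f"pics/top4.png",cv2.resize(d["img"][115:260,120:330],None,fx=3.8,fy=3.8,interpolation=2))
z=P[...,2];m=(z>.285)&(z<.36);m[:115]=0;m[260:]=0
k,l,s,c=cv2.connectedComponentsWithStats(m.astype(np.uint8))
for i in range(1,k):
    if s[i,4]>20: print(s[i],c[i],ray(d,*c[i],.322)[:2])
plan(r,[(.481,.109,.40,127),(.481,.109,.296,127)])
```

```text
[193 124   8  12  59] [196.62711864 129.33898305] [0.70319273 0.18741763]
[149 155   9  10  55] [153.2        159.38181818] [0.61544668 0.30323317]
[236 154   7  10  51] [239.09803922 158.56862745] [0.62104667 0.0682854 ]
[165 205   8   8  51] [168.56862745 208.56862745] [0.47907941 0.25560486]
[220 204   7   9  46] [222.80434783 208.26086957] [0.48166328 0.10974166]
clk 6.58 pos [ 0.5427 -0.0549  0.4024] F [-1.8  0.9  5.6] w 0.03
[4.81e-01 1.09e-01 4.00e-01 1.27e+02] off [0.0011, 0.0881, 0.1514] rot [-46.5, -0.3, 0.7]
[4.81e-01 1.09e-01 2.96e-01 1.27e+02] off [0.1051, 0.0894, 0.1515] rot [-46.5, -0.3, 0.7]
```

View pics/top4.png

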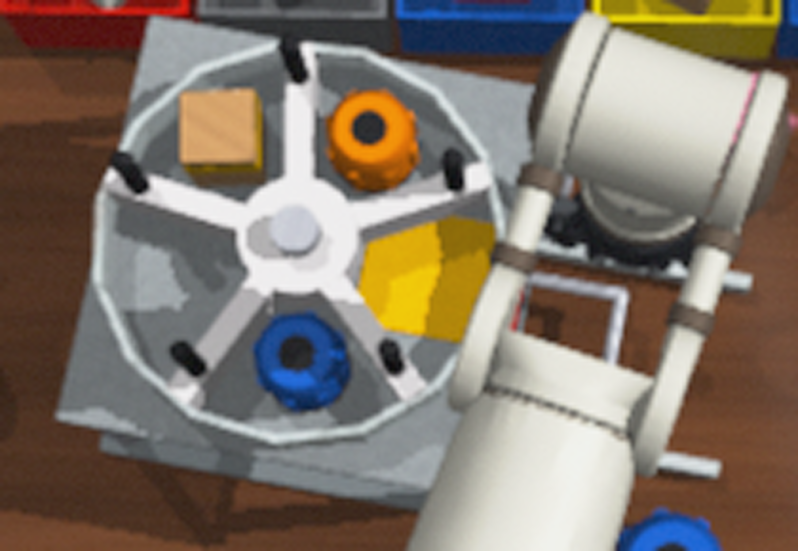

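Emit:
{"method": "apply_moves", "body": {"targets": [{"offset":[0,0.03,0.05],"delta_rot":[-10,0,0],"claw":0.04},{"offset":[0,0.06,0.1],"delta_rot":[-20,0,0],"claw":0.04},{"offset":[0,0.089,0.151],"delta_rot":[-30,0,0],"claw":0.04},{"offset":[0,0.089,0.152],"delta_rot":[-40,0,0],"claw":0.04},{"offset":[0,0.089,0.152],"delta_rot":[-46,0,0],"claw":0.04},{"offset":[0,0.089,0.152],"delta_rot":[-46,0,0],"claw":0.04},{"offset":[0,0.089,0.152],"delta_rot":[-46,0,0],"claw":0.04}]}}

```text
clock: 7.45
position: [0.4785, 0.1096, 0.392]
ee_rot: [[-0.001, -0.806, -0.592], [0.0, -0.592, 0.806], [-1.0, 0.0, 0.001]]
contact_force: [0.6, -0.5, -0.4]
grip_width: 0.0398
```

Run:
```python
from h import *
from cell import r
plan(r,[(.4815,.110,.296,127)])
```

```text
clk 7.45 pos [0.4785 0.1096 0.392 ] F [ 0.6 -0.5 -0.4] w 0.0398
[4.82e-01 1.10e-01 2.96e-01 1.27e+02] off [0.096, -0.0027, -0.0015] rot [-0.7, 0.0, -0.0]
```

Emit:
{"method": "apply_moves", "body": {"targets": [{"offset":[0.03,-0.003,-0.001],"delta_rot":[0,0,0],"claw":0.04},{"offset":[0.06,-0.003,-0.001],"delta_rot":[0,0,0],"claw":0.04},{"offset":[0.09,-0.003,-0.001],"delta_rot":[0,0,0],"claw":0.04},{"offset":[0.096,-0.003,-0.001],"delta_rot":[0,0,0],"claw":0.03},{"offset":[0.096,-0.003,-0.001],"delta_rot":[0,0,0],"claw":0.024},{"offset":[0.096,-0.003,-0.001],"delta_rot":[0,0,0],"claw":0.024}]}}

```text
clock: 8.2
position: [0.4825, 0.1103, 0.298]
ee_rot: [[0.003, -0.805, -0.593], [0.0, -0.593, 0.805], [-1.0, -0.002, -0.002]]
contact_force: [0.1, -0.7, -0.4]
grip_width: 0.0238
```

Run:
```python
from h import *
from cell import r
d=r.get_image("scene");cv2.imwrite(f"pics/scene5.png",cv2.resize(d["img"][140:320,180:400],None,fx=3.4,fy=3.4,interpolation=2))
s=r.sense();p=np.array(s["position"]);C=np.array([.582,.185])
rel=p[:2]-C;rad=np.hypot(*rel);a0=np.degrees(np.arctan2(rel[1],rel[0]));print(rad,a0)
w=[]
for da in range(0,81,10):
    a=np.radians(a0-da); w.append((C[0]+rad*np.cos(a),C[1]+rad*np.sin(a),.297,126.5-da))
plan(r,w)
```

```text
0.12443323882093162 -143.12723431387445
clk 8.25 pos [0.4825 0.1103 0.2979] F [ 0.7 -0.3  0.5] w 0.0241
[4.820e-01 1.100e-01 2.970e-01 1.265e+02] off [0.0009, 0.0, 0.0] rot [-0.1, -0.1, 0.1]
[  0.471   0.129   0.297 116.5  ] off [0.0008, -0.0017, 0.0216] rot [9.9, -0.1, 0.1]
[  0.463   0.149   0.297 106.5  ] off [0.0008, -0.0071, 0.0426] rot [19.9, -0.1, 0.1]
[ 0.458  0.17   0.297 96.5  ] off [0.0008, -0.0161, 0.0624] rot [29.9, -0.1, 0.1]
[ 0.458  0.192  0.297 86.5  ] off [0.0008, -0.0284, 0.0802] rot [39.9, -0.0, 0.2]
[ 0.461  0.213  0.297 76.5  ] off [0.0008, -0.0436, 0.0957] rot [49.9, -0.0, 0.2]
[ 0.468  0.234  0.297 66.5  ] off [0.0008, -0.0613, 0.1083] rot [59.9, -0.0, 0.2]
[ 0.478  0.253  0.297 56.5  ] off [0.0009, -0.0809, 0.1176] rot [69.9, -0.0, 0.2]
[ 0.491  0.27   0.297 46.5  ] off [0.0009, -0.1018, 0.1234] rot [79.9, 0.0, 0.2]
```

View pics/scene5.png

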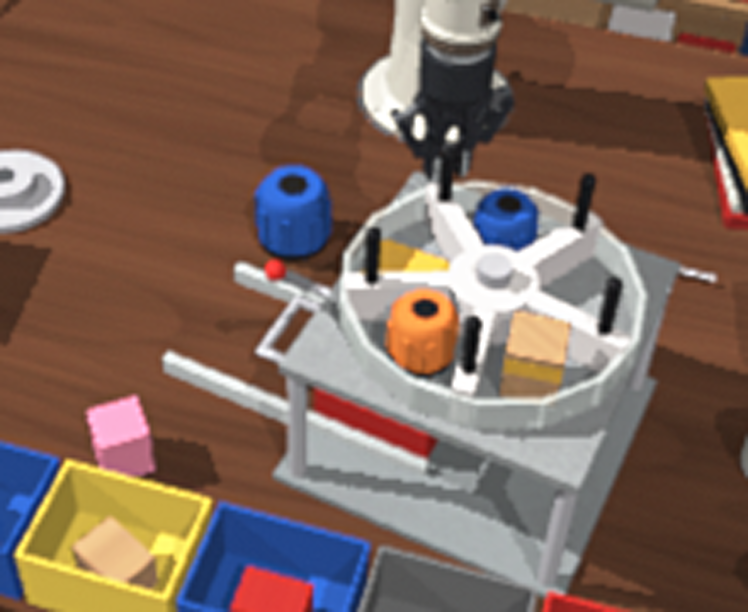

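Emit:
{"method": "apply_moves", "body": {"targets": [{"offset":[0.001,-0.0005,0.011],"delta_rot":[5,0,0],"claw":0.024},{"offset":[0.001,-0.002,0.0215],"delta_rot":[10,0,0],"claw":0.024},{"offset":[0.001,-0.004,0.032],"delta_rot":[15,0,0],"claw":0.024},{"offset":[0.001,-0.007,0.0425],"delta_rot":[20,0,0],"claw":0.024},{"offset":[0.001,-0.011,0.0525],"delta_rot":[25,0,0],"claw":0.024},{"offset":[0.001,-0.016,0.0625],"delta_rot":[30,0,0],"claw":0.024},{"offset":[0.001,-0.022,0.0715],"delta_rot":[35,0,0],"claw":0.024},{"offset":[0.001,-0.0285,0.08],"delta_rot":[40,0,0],"claw":0.024}]}}

```text
clock: 9.25
position: [0.4573, 0.1907, 0.2967]
ee_rot: [[0.001, -0.998, 0.067], [-0.003, 0.067, 0.998], [-1.0, -0.001, -0.003]]
contact_force: [-3.1, -5.6, 4.1]
grip_width: 0.0245
```

```bash
cat > wh.py <<'E'
from h import *
from cell import r
def wheel(n):
    d=r.get_image("top");P=pts(d);np.savez(n+".npz",**d)
    cv2.imwrite(f"pics/{n}.png",cv2.resize(d["img"][115:260,120:330],None,fx=3.8,fy=3.8,interpolation=2))
    z=P[...,2];m=(z>.285)&(z<.345);m[:115]=0;m[260:]=0;m[:,:120]=0;m[:,260:]=0
    k,l,s,c=cv2.connectedComponentsWithStats(m.astype(np.uint8))
    C=np.array([.581,.185])
    for i in range(1,k):
        if s[i,4]>20:
            q=ray(d,*c[i],.322)[:2]-C; print(s[i,4],c[i].round(1),"R",np.hypot(*q).round(4),"stand ang",np.round(np.degrees(np.arctan2(q[1],q[0]))+9.45,1))
    img=d["img"].astype(int);B,G,R_=img[...,0],img[...,1],img[...,2]
    m=(R_>130)&(G>60)&(G<.72*R_)&(B<.35*R_)&(abs(z-.275)<.008); m[:115]=0;m[260:]=0;m[:,:120]=0;m[:,260:]=0
    k,l,s,c=cv2.connectedComponentsWithStats(m.astype(np.uint8))
    for i in range(1,k):
        if s[i,4]>60:
            (u,v),rr=cv2.minEnclosingCircle(np.argwhere(l==i)[:,::-1].astype(np.float32))
            q=ray(d,u,v,.275); print("orange",s[i,4],(u,v),rr,q[:2],"stand",st(q).round(0), "ang",np.round(np.degrees(np.arctan2(*(q[:2]-C)[::-1]))+9.45,1))
E
python3 - <<'E'
from wh import *
wheel("top6")
s=r.sense();p=np.array(s["position"]);C=np.array([.582,.185])
rel=p[:2]-C;rad=np.hypot(*rel);a0=np.degrees(np.arctan2(rel[1],rel[0]));print(rad,a0)
R=np.array(s["ee_rot"]);jw=np.degrees(np.arctan2(R[1,2],R[0,2]))
w=[]
for da in range(0,46,5):
    a=np.radians(a0-da); w.append((C[0]+.1244*np.cos(a),C[1]+.1244*np.sin(a),.297,jw-da))
plan(r,w)
E
```

```text
56 [170.5 137.2] R 0.1227 stand ang 46.3
52 [223.2 137.3] R 0.1232 stand ang -26.2
47 [239.  186.1] R 0.1237 stand ang -98.1
orange 289 (232.3095245361328, 156.5) 11.24893569946289 [0.64034978 0.08967719] stand [ 72. -85. 275.] ang -48.6
0.12479361657304863 176.66605851107172
clk 9.3 pos [0.4574 0.1923 0.2966] F [-0.2  0.6  0.5] w 0.0241
[ 0.458  0.192  0.297 86.078] off [-0.0004, -0.0004, 0.0] rot [0.0, -0.0, 0.1]
[ 0.459  0.203  0.297 81.078] off [-0.0004, -0.0008, 0.0109] rot [5.0, -0.0, 0.1]
[ 0.461  0.214  0.297 76.078] off [-0.0004, -0.0021, 0.0216] rot [10.0, -0.0, 0.1]
[ 0.464  0.224  0.297 71.078] off [-0.0004, -0.0043, 0.0322] rot [15.0, -0.0, 0.1]
[ 0.468  0.234  0.297 66.078] off [-0.0004, -0.0075, 0.0426] rot [20.0, -0.0, 0.1]
[ 0.473  0.244  0.297 61.078] off [-0.0004, -0.0115, 0.0527] rot [25.0, -0.0, 0.1]
[ 0.478  0.253  0.297 56.078] off [-0.0004, -0.0164, 0.0624] rot [30.0, -0.0, 0.1]
[ 0.484  0.262  0.297 51.078] off [-0.0004, -0.0222, 0.0716] rot [35.0, -0.0, 0.1]
[ 0.492  0.27   0.297 46.078] off [-0.0004, -0.0287, 0.0803] rot [40.0, 0.0, 0.1]
[ 0.499  0.278  0.297 41.078] off [-0.0004, -0.0359, 0.0883] rot [45.0, 0.0, 0.1]
```

View pics/top6.png

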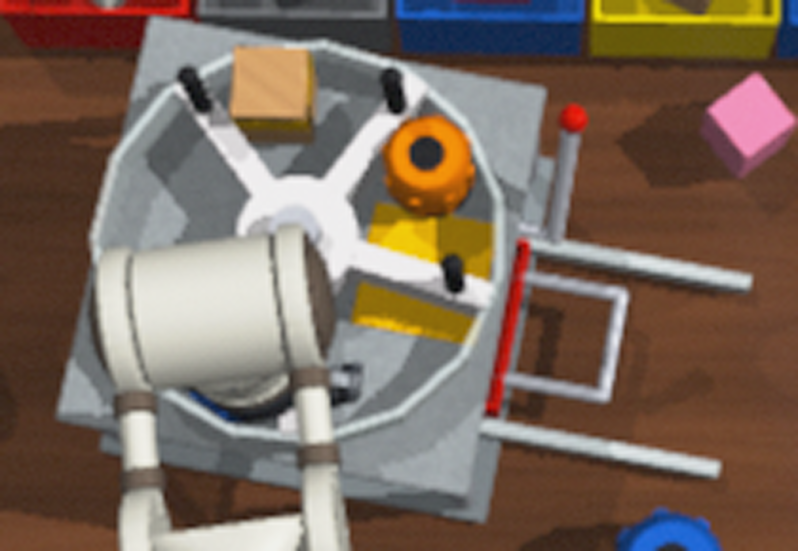

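Emit:
{"method": "apply_moves", "body": {"targets": [{"offset":[0,-0.001,0.011],"delta_rot":[5,0,0],"claw":0.024},{"offset":[0,-0.002,0.0215],"delta_rot":[10,0,0],"claw":0.024},{"offset":[0,-0.0045,0.032],"delta_rot":[15,0,0],"claw":0.024},{"offset":[0,-0.0075,0.0425],"delta_rot":[20,0,0],"claw":0.024},{"offset":[0,-0.0115,0.0525],"delta_rot":[25,0,0],"claw":0.024},{"offset":[0,-0.0165,0.0625],"delta_rot":[30,0,0],"claw":0.024},{"offset":[0,-0.0222,0.0715],"delta_rot":[35,0,0],"claw":0.024},{"offset":[0,-0.0222,0.0715],"delta_rot":[35,0,0],"claw":0.024}]}}

```text
clock: 10.3
position: [0.4843, 0.262, 0.296]
ee_rot: [[0.001, -0.783, 0.622], [0.001, 0.622, 0.783], [-1.0, -0.001, 0.001]]
contact_force: [-0.4, 0.7, 0.2]
grip_width: 0.0239
```

Run:
```python
from wh import *
wheel("top7")
s=r.sense();p=np.array(s["position"]);C=np.array([.582,.185])
rel=p[:2]-C;rad=np.hypot(*rel);a0=np.degrees(np.arctan2(rel[1],rel[0]));print(rad,a0)
R=np.array(s["ee_rot"]);jw=np.degrees(np.arctan2(R[1,2],R[0,2]))
w=[]
for da in (-20,-10,-5,0,3,6,10):
    a=np.radians(a0-da); w.append((C[0]+.1244*np.cos(a),C[1]+.1244*np.sin(a),.297,jw-da))
plan(r,w)
```

```text
54 [196.5 129.3] R 0.1223 stand ang 10.7
50 [153.  158.8] R 0.1243 stand ang 82.6
52 [239.1 158.6] R 0.1234 stand ang -61.6
47 [222.8 208.2] R 0.1244 stand ang -133.4
orange 300 (237.54147338867188, 179.52304077148438) 11.553421974182129 [0.57325371 0.07355012] stand [   9. -112.  275.] ang -84.5
0.12421225176013154 141.84405494797676
clk 10.35 pos [0.4843 0.2617 0.2959] F [0.2 0.  0.2] w 0.0239
[ 0.464  0.224  0.297 71.52 ] off [-0.0011, -0.0076, -0.0425] rot [-20.0, 0.1, 0.1]
[ 0.472  0.244  0.297 61.52 ] off [-0.0011, -0.0018, -0.0216] rot [-10.0, 0.1, 0.1]
[ 0.478  0.253  0.297 56.52 ] off [-0.0011, -0.0003, -0.0108] rot [-5.0, 0.1, 0.1]
[ 0.484  0.262  0.297 51.52 ] off [-0.0011, 0.0002, 0.0] rot [-0.0, 0.1, 0.0]
[ 0.488  0.267  0.297 48.52 ] off [-0.0011, 0.0001, 0.0065] rot [3.0, 0.1, 0.0]
[ 0.493  0.272  0.297 45.52 ] off [-0.0011, -0.0004, 0.013] rot [6.0, 0.1, 0.0]
[ 0.499  0.278  0.297 41.52 ] off [-0.001, -0.0016, 0.0216] rot [10.0, 0.1, 0.0]
```

View pics/top7.png

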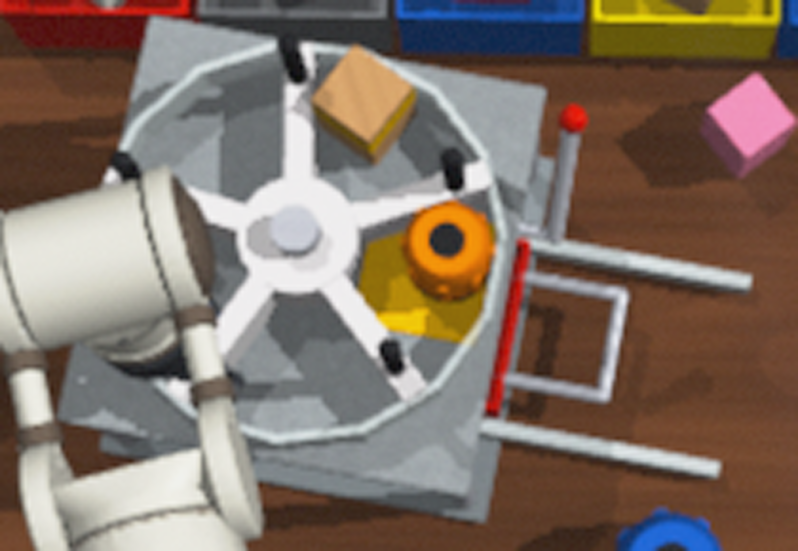

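Emit:
{"method": "apply_moves", "body": {"targets": [{"offset":[0,0,0.004],"delta_rot":[2,0,0],"claw":0.024},{"offset":[0,0,0.008],"delta_rot":[4,0,0],"claw":0.024},{"offset":[0,0,0.013],"delta_rot":[6,0,0],"claw":0.024},{"offset":[0,0,0.013],"delta_rot":[6,0,0],"claw":0.024},{"offset":[0,0,0.003],"delta_rot":[2,0,0],"claw":0.024},{"offset":[0,0,-0.007],"delta_rot":[-3,0,0],"claw":0.024},{"offset":[0,0,-0.007],"delta_rot":[-3,0,0],"claw":0.024}]}}

```text
clock: 11.22
position: [0.4795, 0.2559, 0.2957]
ee_rot: [[0.001, -0.813, 0.582], [0.001, 0.582, 0.813], [-1.0, -0.0, 0.001]]
contact_force: [0.2, -0.4, -0.3]
grip_width: 0.0243
```

Run:
```python
from wh import *
wheel("top8")
d=r.get_image("scene");cv2.imwrite(f"pics/scene8.png",cv2.resize(d["img"][140:320,180:400],None,fx=3.4,fy=3.4,interpolation=2))
plan(r,[])
```

```text
52 [196.2 129.3] R 0.1223 stand ang 11.2
55 [153.  159.5] R 0.1235 stand ang 83.4
49 [239.  158.2] R 0.1234 stand ang -61.1
43 [223.  207.8] R 0.1241 stand ang -132.8
orange 303 (237.0, 182.5) 11.543496131896973 [0.56460903 0.07491671] stand [  -0. -112.  275.] ang -89.0
clk 11.32 pos [0.4796 0.2562 0.2955] F [-0.  -0.3 -0.5] w 0.0239
```

View pics/scene8.png

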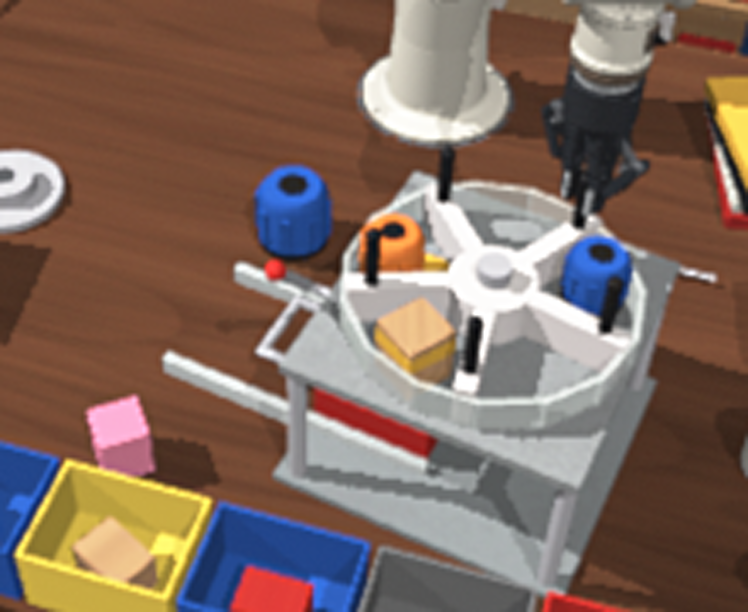

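Emit:
{"method": "apply_moves", "body": {"targets": [{"offset":[-0.04,0,0],"delta_rot":[0,0,0],"claw":0.026},{"offset":[-0.08,0,0],"delta_rot":[0,0,0],"claw":0.04},{"offset":[-0.12,0,0],"delta_rot":[0,0,0],"claw":0.06},{"offset":[-0.12,0,0],"delta_rot":[0,0,0],"claw":0.06}]}}

```text
clock: 11.82
position: [0.4808, 0.2567, 0.4195]
ee_rot: [[0.007, -0.813, 0.583], [0.002, 0.583, 0.813], [-1.0, -0.005, 0.006]]
contact_force: [-0.2, 0.2, 0.6]
grip_width: 0.0598
```

Run:
```python
from wh import *
plan(r,[(.671,-.019,.41,-9.5)])
wheel("top9")
d=load("top9");img=d["img"].astype(int);B,G,R_=img[...,0],img[...,1],img[...,2]
m=(R_>120)&(G<60)&(B<60);m[:130]=0;m[160:]=0;m[:,:255]=0;m[:,285:]=0
v,u=np.nonzero(m);print(len(u),u.mean(),v.mean(),ray(d,u.mean(),v.mean(),.288))
```

```text
clk 11.82 pos [0.4808 0.2567 0.4195] F [-0.2  0.2  0.6] w 0.0598
[ 0.671 -0.019  0.41  -9.5  ] off [0.0104, -0.3152, -0.1134] rot [63.9, 0.5, 0.0]
53 [196.2 129.3] R 0.1224 stand ang 11.1
48 [238.9 158.2] R 0.1233 stand ang -61.1
43 [223.  207.8] R 0.1241 stand ang -132.8
orange 306 (237.09494018554688, 182.06329345703125) 11.293663024902344 [0.5658766 0.0746727] stand [   1. -112.  275.] ang -88.4
47 270.59574468085106 145.29787234042553 [ 0.67096961 -0.01881687  0.288     ]
```

Emit:
{"method": "apply_moves", "body": {"targets": [{"offset":[0.0,-0.05,-0.018],"delta_rot":[10,0,0],"claw":0.06},{"offset":[0.0,-0.1,-0.036],"delta_rot":[20,0,0],"claw":0.06},{"offset":[0.0,-0.15,-0.054],"delta_rot":[30,0,0],"claw":0.06},{"offset":[0.0,-0.2,-0.072],"delta_rot":[40,0,0],"claw":0.06},{"offset":[0.005,-0.25,-0.09],"delta_rot":[50,0,0],"claw":0.06},{"offset":[0.01,-0.3,-0.108],"delta_rot":[60,0,0],"claw":0.06},{"offset":[0.01,-0.315,-0.113],"delta_rot":[64,0,0],"claw":0.06},{"offset":[0.01,-0.315,-0.113],"delta_rot":[64,0,0],"claw":0.06}]}}

```text
clock: 12.88
position: [0.6698, -0.0201, 0.4025]
ee_rot: [[-0.004, 0.168, 0.986], [0.001, 0.986, -0.168], [-1.0, 0.0, -0.004]]
contact_force: [0.0, -0.1, 0.2]
grip_width: 0.0599
```

Run:
```python
from wh import *
plan(r,[(.671,-.019,.285,-9.5)])
```

```text
clk 12.88 pos [ 0.6698 -0.0201  0.4025] F [ 0.  -0.1  0.2] w 0.0599
[ 0.671 -0.019  0.285 -9.5  ] off [0.1175, 0.0012, 0.0015] rot [-0.2, -0.2, -0.0]
```

Emit:
{"method": "apply_moves", "body": {"targets": [{"offset":[0.04,0.001,0.002],"delta_rot":[0,0,0],"claw":0.06},{"offset":[0.08,0.001,0.002],"delta_rot":[0,0,0],"claw":0.06},{"offset":[0.105,0.001,0.002],"delta_rot":[0,0,0],"claw":0.06},{"offset":[0.119,0.001,0.002],"delta_rot":[0,0,0],"claw":0.06},{"offset":[0.119,0.001,0.002],"delta_rot":[0,0,0],"claw":0.06}]}}

```text
clock: 13.5
position: [0.6712, -0.0176, 0.2854]
ee_rot: [[-0.002, 0.166, 0.986], [0.001, 0.986, -0.166], [-1.0, 0.0, -0.002]]
contact_force: [-0.5, -0.8, -0.2]
grip_width: 0.0598
```

Run:
```python
from wh import *
plan(r,[])
d=r.get_image("scene");cv2.imwrite(f"pics/scene10.png",cv2.resize(d["img"][140:320,180:400],None,fx=3.4,fy=3.4,interpolation=2))
s=r.sense();print(st(s["position"]))
# ball path: lean phi from .675 to -.675
R=np.array(s["ee_rot"]);p0=S(119,-188,285)
for ph in np.linspace(.675,-.675,10):
    q=S(50+110*np.sin(ph),-188,199+110*np.cos(ph)); print(round(ph,2),(R.T@(q-p0)).round(4))
```

```text
clk 13.5 pos [ 0.6712 -0.0176  0.2854] F [-0.5 -0.8 -0.2] w 0.0598
[ 121.01952495 -185.58649254  286.91541096]
0.68 [ 0.0001 -0.     -0.0003]
0.52 [-0.0092 -0.     -0.0139]
0.38 [-0.0164 -0.     -0.0287]
0.22 [-0.0213 -0.0001 -0.0444]
0.07 [-0.0237 -0.0001 -0.0607]
-0.08 [-0.0237 -0.0001 -0.0772]
-0.23 [-0.0213 -0.0002 -0.0935]
-0.38 [-0.0164 -0.0002 -0.1093]
-0.53 [-0.0093 -0.0002 -0.1241]
-0.68 [ 0.     -0.0002 -0.1377]
```

View pics/scene10.png

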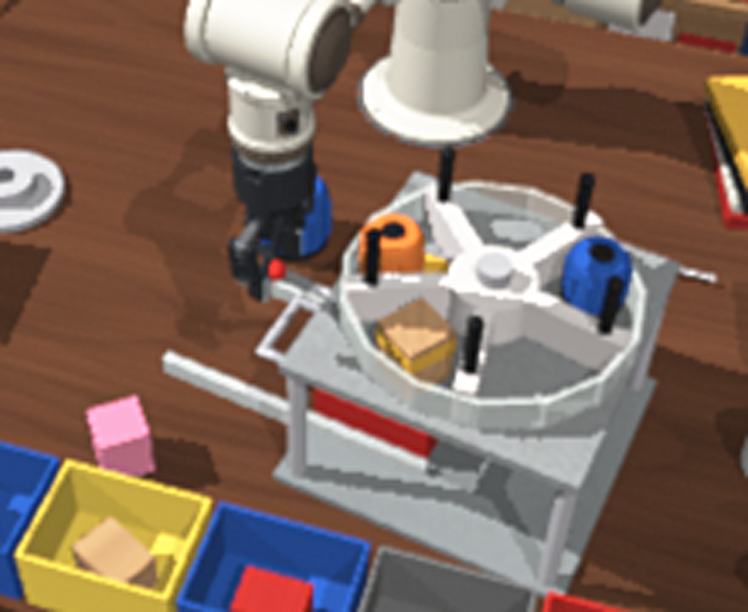

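Run:
```python
from wh import *
d=r.get_image("scene")
p=np.array(r.sense()["position"]);R=np.array(r.sense()["ee_rot"])
im=cv2.resize(d["img"][185:245,230:310],None,fx=9,fy=9,interpolation=2)
for q,c in((p,(0,255,0)),(p+R[:,2]*.03,(255,255,0)),(p-R[:,2]*.03,(255,0,255)),(p+R[:,0]*.011,(255,255,255))):
    u=proj(d,q);print(u);cv2.circle(im,(int((u[0]-230)*9),int((u[1]-185)*9)),5,c,2)
cv2.imwrite("pics/scene11.png",im)
```

```text
[260.6679341  219.37156605]
[256.37116716 225.15351186]
[264.84135393 213.75560231]
[260.7103052  221.61840897]
```

View pics/scene11.png

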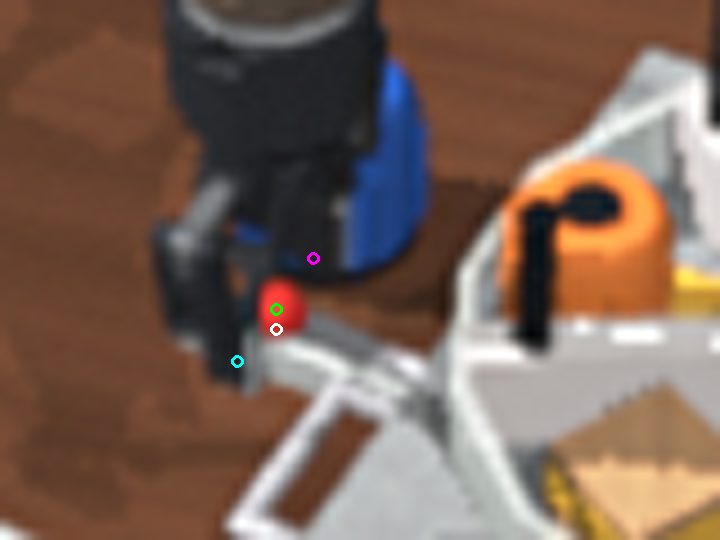

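Emit:
{"method": "apply_moves", "body": {"targets": [{"offset":[0.0,0,0],"delta_rot":[0,0,0],"claw":0.046},{"offset":[0.0,0,-0.012],"delta_rot":[0,0,0],"claw":0.046},{"offset":[-0.009,0,-0.026],"delta_rot":[0,0,0],"claw":0.046},{"offset":[-0.016,0,-0.041],"delta_rot":[0,0,0],"claw":0.046},{"offset":[-0.021,0,-0.056],"delta_rot":[0,0,0],"claw":0.046},{"offset":[-0.0235,0,-0.073],"delta_rot":[0,0,0],"claw":0.046},{"offset":[-0.0235,0,-0.089],"delta_rot":[0,0,0],"claw":0.046},{"offset":[-0.021,0,-0.105],"delta_rot":[0,0,0],"claw":0.046}]}}

```text
clock: 14.6
position: [0.5701, -0.0014, 0.3105]
ee_rot: [[0.008, 0.167, 0.986], [-0.002, 0.986, -0.167], [-1.0, -0.0, 0.008]]
contact_force: [4.0, -1.0, 2.7]
grip_width: 0.0458
```

Emit:
{"method": "apply_moves", "body": {"targets": [{"offset":[0.005,0,-0.016],"delta_rot":[0,0,0],"claw":0.046},{"offset":[0.012,0,-0.031],"delta_rot":[0,0,0],"claw":0.046},{"offset":[0.021,0,-0.043],"delta_rot":[0,0,0],"claw":0.046},{"offset":[0.021,0,-0.045],"delta_rot":[0,0,0],"claw":0.046},{"offset":[0.021,0,-0.045],"delta_rot":[0,0,0],"claw":0.046}]}}

```text
clock: 15.22
position: [0.529, 0.0055, 0.2912]
ee_rot: [[0.017, 0.167, 0.986], [-0.003, 0.986, -0.167], [-1.0, 0.0, 0.017]]
contact_force: [12.4, -0.8, 4.5]
grip_width: 0.046
```

Run:
```python
from wh import *
plan(r,[])
s=r.sense();print(st(s["position"]))
d=r.get_image("scene");cv2.imwrite(f"pics/scene12.png",cv2.resize(d["img"][140:320,180:400],None,fx=3.4,fy=3.4,interpolation=2))
wheel("top12")
```

```text
clk 15.22 pos [0.529  0.0055 0.2912] F [12.4 -0.8  4.5] w 0.046
[ -23.79733976 -185.90471669  291.15316474]
53 [196.3 129.3] R 0.1223 stand ang 11.0
56 [153.  159.6] R 0.1235 stand ang 83.6
54 [169.  208.9] R 0.1241 stand ang 155.4
26 [222.1 207.1] R 0.1208 stand ang -133.2
```

View pics/scene12.png

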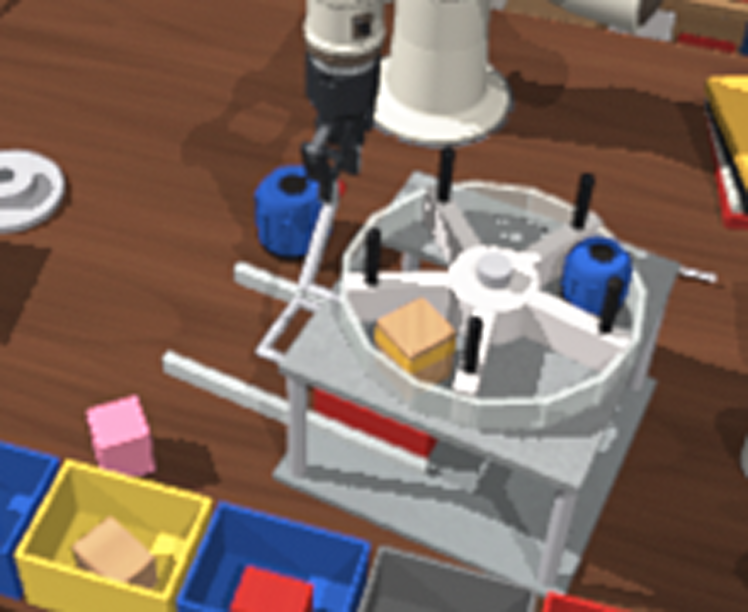

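View pics/top12.png

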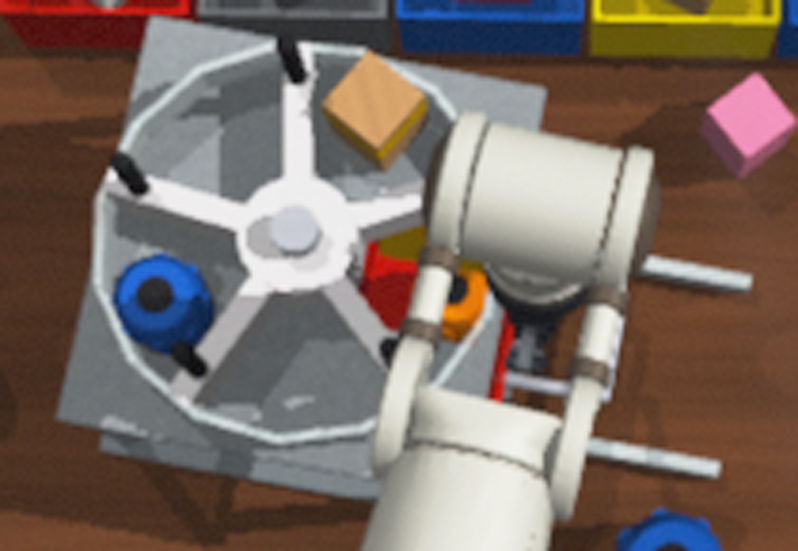

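Run:
```python
from wh import *
d=load("top12");P=pts(d)
for y in range(184,206,3): print(y,[(x,*(st(P[y,x]).round(0).astype(int).tolist())) for x in range(216,250,4)])
s=r.sense();R=np.array(s["ee_rot"]);p0=np.array(s["position"])
for ph in np.linspace(-.675,.675,10):
    q=S(50+110*np.sin(ph)+13,-186,199+110*np.cos(ph)+1); print(round(ph,2),(R.T@(q-p0)).round(4))
```

```text
184 [(216, 29, -29, 71), (220, 43, -35, 17), (224, 44, -49, 21), (228, 49, -61, 12), (232, -79, -129, 604), (236, -77, -137, 600), (240, -75, -146, 598), (244, 32, -122, 129), (248, -69, -162, 585)]
187 [(216, 24, -28, 50), (220, 33, -37, 16), (224, 36, -50, 14), (228, 38, -63, 14), (232, -85, -130, 598), (236, -84, -139, 604), (240, -81, -147, 595), (244, 32, -121, 87), (248, -50, -156, 471)]
190 [(216, 15, -29, 43), (220, 22, -39, 19), (224, 26, -52, 13), (228, 27, -65, 19), (232, -92, -131, 603), (236, -90, -140, 602), (240, 20, -110, 87), (244, 23, -122, 84), (248, 26, -135, 80)]
193 [(216, 10, -28, 22), (220, 12, -41, 22), (224, 15, -54, 19), (228, 18, -67, 16), (232, -99, -133, 606), (236, -97, -141, 601), (240, 9, -112, 92), (244, 12, -124, 87), (248, -18, -146, 243)]
196 [(216, -45, -58, 255), (220, 3, -43, 17), (224, 3, -57, 26), (228, -105, -125, 597), (232, -105, -134, 602), (236, -103, -142, 598), (240, 1, -113, 83), (244, 2, -126, 89), (248, -28, -148, 253)]
199 [(216, -55, -61, 262), (220, -9, -46, 25), (224, -5, -58, 17), (228, -114, -127, 606), (232, -112, -135, 604), (236, -109, -143, 597), (240, -9, -115, 87), (244, -6, -127, 82), (248, -36, -149, 247)]
202 [(216, -61, -61, 247), (220, -60, -73, 257), (224, -15, -60, 19), (228, -119, -128, 603), (232, -118, -136, 603), (236, -116, -144, 599), (240, -15, -116, 70), (244, -46, -139, 244), (248, -39, -149, 219)]
205 [(216, -71, -64, 259), (220, -69, -75, 258), (224, -79, -93, 328), (228, -129, -131, 621), (232, -126, -138, 612), (236, -51, -115, 204), (240, -16, -114, 17), (244, -55, -141, 248), (248, -44, -150, 199)]
-0.68 [ 0.0056 -0.0001  0.0179]
-0.52 [-0.0035 -0.      0.0317]
-0.38 [-0.0104  0.      0.0467]
-0.22 [-0.015   0.0001  0.0625]
-0.07 [-0.0172  0.0001  0.0788]
0.08 [-0.0169  0.0002  0.0953]
0.23 [-0.0142  0.0002  0.1116]
0.38 [-0.0091  0.0003  0.1272]
0.53 [-0.0016  0.0003  0.1419]
0.68 [0.0079 0.0004 0.1554]
```

The filter is standing in the tray: its top reads z ≈ 87 mm, which is the 17 mm floor plus 70 mm. Now I'll swing the lever back.

Emit:
{"method": "apply_moves", "body": {"targets": [{"offset":[0.003,0,0.016],"delta_rot":[0,0,0],"claw":0.046},{"offset":[-0.004,0,0.031],"delta_rot":[0,0,0],"claw":0.046},{"offset":[-0.01,0,0.046],"delta_rot":[0,0,0],"claw":0.046},{"offset":[-0.015,0,0.062],"delta_rot":[0,0,0],"claw":0.046},{"offset":[-0.017,0,0.078],"delta_rot":[0,0,0],"claw":0.046},{"offset":[-0.017,0,0.094],"delta_rot":[0,0,0],"claw":0.046},{"offset":[-0.014,0,0.11],"delta_rot":[0,0,0],"claw":0.046},{"offset":[-0.009,0,0.126],"delta_rot":[0,0,0],"claw":0.046}]}}

```text
clock: 16.32
position: [0.6484, -0.0145, 0.2975]
ee_rot: [[0.0, 0.167, 0.986], [-0.0, 0.986, -0.167], [-1.0, -0.0, 0.0]]
contact_force: [-5.0, -0.0, 7.6]
grip_width: 0.0459
```

Emit:
{"method": "apply_moves", "body": {"targets": [{"offset":[0.007,0,0.015],"delta_rot":[0,0,0],"claw":0.046},{"offset":[0.014,0,0.026],"delta_rot":[0,0,0],"claw":0.046},{"offset":[0.014,0,0.03],"delta_rot":[0,0,0],"claw":0.046},{"offset":[0.014,0,0.03],"delta_rot":[0,0,0],"claw":0.046}]}}

```text
clock: 16.82
position: [0.6768, -0.0195, 0.2825]
ee_rot: [[-0.003, 0.167, 0.986], [-0.0, 0.986, -0.167], [-1.0, -0.0, -0.003]]
contact_force: [-6.8, 0.8, 4.2]
grip_width: 0.046
```

Run:
```python
from wh import *
plan(r,[])
s=r.sense();print(st(s["position"]))
```

```text
clk 16.82 pos [ 0.6768 -0.0195  0.2825] F [-6.8  0.8  4.2] w 0.046
[ 126.1526682  -186.26379456  282.48487227]
```

Emit:
{"method": "apply_moves", "body": {"targets": [{"offset":[0.003,0,0.004],"delta_rot":[0,0,0],"claw":0.046},{"offset":[0.004,0,0.007],"delta_rot":[0,0,0],"claw":0.046},{"offset":[0.004,0,0.007],"delta_rot":[0,0,0],"claw":0.046}]}}

```text
clock: 17.2
position: [0.6785, -0.0197, 0.2812]
ee_rot: [[-0.016, 0.166, 0.986], [0.001, 0.986, -0.166], [-1.0, -0.002, -0.016]]
contact_force: [-31.6, 3.3, 20.6]
grip_width: 0.0461
```

Emit:
{"method": "apply_moves", "body": {"targets": [{"offset":[0,0,-0.012],"delta_rot":[0,0,0],"claw":0.06},{"offset":[0,0,-0.018],"delta_rot":[0,0,0],"claw":0.06},{"offset":[-0.02,0,-0.018],"delta_rot":[0,0,0],"claw":0.06},{"offset":[-0.06,0,-0.018],"delta_rot":[0,0,0],"claw":0.06},{"offset":[-0.1,0,-0.018],"delta_rot":[0,0,0],"claw":0.06},{"offset":[-0.12,-0.02,-0.018],"delta_rot":[0,0,0],"claw":0.05},{"offset":[-0.12,-0.04,-0.04],"delta_rot":[-8,0,0],"claw":0.05},{"offset":[-0.12,-0.08,-0.1],"delta_rot":[-16,0,0],"claw":0.05}]}}

```text
clock: 18.2
position: [0.5813, -0.0808, 0.3964]
ee_rot: [[-0.001, -0.116, 0.993], [-0.0, 0.993, 0.116], [-1.0, -0.0, -0.001]]
contact_force: [-0.1, -1.2, 0.9]
grip_width: 0.05
```

Run:
```python
from wh import *
wheel("top13")
d=r.get_image("scene");np.savez("scene13.npz",**d);cv2.imwrite(f"pics/scene13.png",cv2.resize(d["img"][140:320,180:400],None,fx=3.4,fy=3.4,interpolation=2))
d=load("top13");img=d["img"].astype(int);B,G,R_=img[...,0],img[...,1],img[...,2];P=pts(d)
m=(R_>120)&(G<60)&(B<60);m[:130]=0;m[160:]=0;m[:,:255]=0;m[:,285:]=0
v,u=np.nonzero(m)
if len(u): q=ray(d,u.mean(),v.mean(),.288);print(len(u),q,st(q))
m=(R_>120)&(G>.6*R_)&(B<70)&(abs(P[...,2]-.2)<.05);m[:170]=0;m[210:]=0;m[:,:210]=0;m[:,252:]=0
q=P[m];print("door",m.sum(),np.percentile(q[:,2],[2,50,98]))
plan(r,[(*S(0,-248,0)[:2],.30,80.5),(*S(0,-248,0)[:2],.30,-99.5)])
print(r.sense()["joint_positions"])
```

```text
53 [196.2 129.3] R 0.1223 stand ang 11.1
55 [152.9 159.5] R 0.1237 stand ang 83.5
50 [239.  158.3] R 0.1233 stand ang -61.3
54 [169.  208.9] R 0.1241 stand ang 155.4
44 [223.  207.9] R 0.1243 stand ang -132.9
5 [ 0.6740813  -0.01029284  0.288     ] [ 121.92156707 -177.68012706  288.        ]
door 884 [0.19953282 0.20600141 0.21309107]
clk 18.3 pos [ 0.5767 -0.0813  0.3953] F [1.1 0.2 0.1] w 0.0498
[ 5.42e-01 -6.00e-02  3.00e-01  8.05e+01] off [0.0955, 0.0253, -0.0313] rot [-74.2, -0.3, -0.3]
[ 5.42e-01 -6.00e-02  3.00e-01 -9.95e+01] off [0.0955, 0.0253, -0.0313] rot [105.8, -0.3, 0.3]
[-0.34653953  0.13169145  1.32959329 -0.00179593  1.68642052 -0.45667896]
```

View pics/scene13.png

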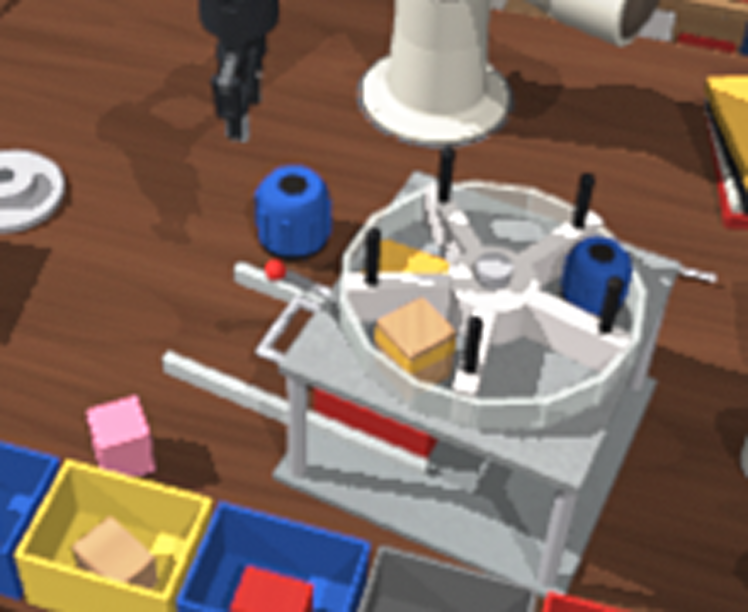

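View pics/top13.png

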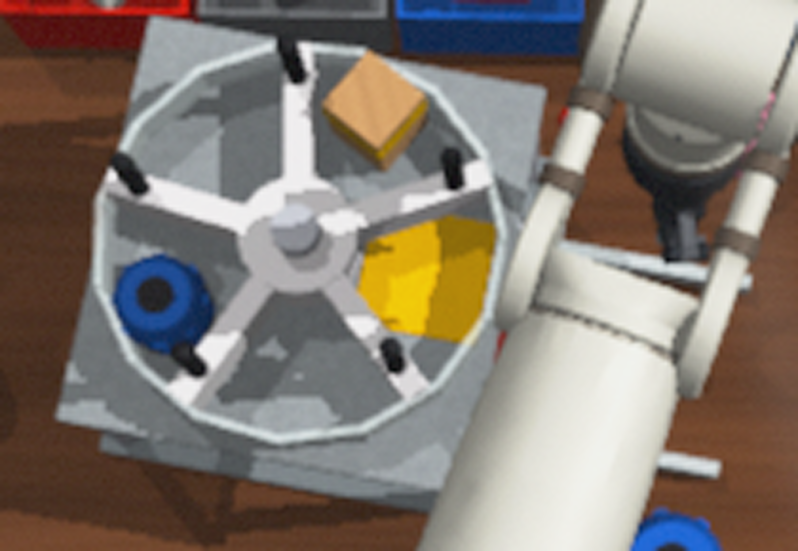

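Emit:
{"method": "apply_moves", "body": {"targets": [{"offset":[0,0.01,-0.01],"delta_rot":[-10,0,0],"claw":0.05},{"offset":[0,0.02,-0.02],"delta_rot":[-20,0,0],"claw":0.05},{"offset":[0,0.025,-0.031],"delta_rot":[-30,0,0],"claw":0.05},{"offset":[0,0.025,-0.031],"delta_rot":[-40,0,0],"claw":0.05},{"offset":[0,0.025,-0.031],"delta_rot":[-50,0,0],"claw":0.05},{"offset":[0,0.025,-0.031],"delta_rot":[-60,0,0],"claw":0.05},{"offset":[0.03,0.025,-0.031],"delta_rot":[-70,0,0],"claw":0.05},{"offset":[0.07,0.025,-0.031],"delta_rot":[-74,0,0],"claw":0.05}]}}

```text
clock: 19.3
position: [0.5491, -0.0588, 0.3279]
ee_rot: [[0.003, -0.986, 0.165], [-0.001, 0.165, 0.986], [-1.0, -0.004, -0.001]]
contact_force: [1.2, 0.0, -0.9]
grip_width: 0.0501
```

Run:
```python
from wh import *
plan(r,[(*S(-1,-247,0)[:2],.2,80.5),(*S(-1,-247,0)[:2],.043,80.5)])
```

```text
clk 19.3 pos [ 0.5491 -0.0588  0.3279] F [ 1.2  0.  -0.9] w 0.0501
[ 5.41e-01 -5.80e-02  2.00e-01  8.05e+01] off [0.1279, 0.008, -0.0009] rot [0.0, -0.0, 0.2]
[ 5.41e-01 -5.80e-02  4.30e-02  8.05e+01] off [0.2849, 0.0086, -0.0008] rot [0.0, -0.0, 0.2]
```

Emit:
{"method": "apply_moves", "body": {"targets": [{"offset":[0.05,0.008,-0.001],"delta_rot":[0,0,0],"claw":0.05},{"offset":[0.11,0.008,-0.001],"delta_rot":[0,0,0],"claw":0.05},{"offset":[0.17,0.008,-0.001],"delta_rot":[0,0,0],"claw":0.05},{"offset":[0.22,0.008,-0.001],"delta_rot":[0,0,0],"claw":0.05},{"offset":[0.25,0.008,-0.001],"delta_rot":[0,0,0],"claw":0.05},{"offset":[0.278,0.008,-0.001],"delta_rot":[0,0,0],"claw":0.05},{"offset":[0.278,0.008,-0.001],"delta_rot":[0,0,0],"claw":0.05}]}}

```text
clock: 20.18
position: [0.5383, -0.0574, 0.0471]
ee_rot: [[-0.005, -0.986, 0.168], [0.001, 0.168, 0.986], [-1.0, 0.005, 0.001]]
contact_force: [0.1, 0.1, 0.4]
grip_width: 0.05
```

Run:
```python
from wh import *
plan(r,[(*S(-1,-247,0)[:2],.042,80.5)])
```

```text
clk 20.18 pos [ 0.5383 -0.0574  0.0471] F [0.1 0.1 0.4] w 0.05
[ 5.41e-01 -5.80e-02  4.20e-02  8.05e+01] off [0.0051, -0.0033, -0.0006] rot [-0.2, 0.0, -0.3]
```

Emit:
{"method": "apply_moves", "body": {"targets": [{"offset":[0.004,-0.002,0],"delta_rot":[0,0,0],"claw":0.022},{"offset":[0.004,-0.002,0],"delta_rot":[0,0,0],"claw":0.022},{"offset":[0.004,-0.002,-0.003],"delta_rot":[0,0,0],"claw":0.022},{"offset":[0.004,-0.002,-0.006],"delta_rot":[0,0,0],"claw":0.022},{"offset":[0.004,-0.002,-0.012],"delta_rot":[0,0,0],"claw":0.022},{"offset":[0.004,-0.002,-0.02],"delta_rot":[0,0,0],"claw":0.022},{"offset":[0.004,-0.002,-0.029],"delta_rot":[0,0,0],"claw":0.022},{"offset":[0.004,-0.002,-0.039],"delta_rot":[0,0,0],"claw":0.022}]}}

```text
clock: 21.18
position: [0.5353, -0.0966, 0.0454]
ee_rot: [[0.0, -0.986, 0.167], [0.0, 0.167, 0.986], [-1.0, -0.0, 0.0]]
contact_force: [0.9, 1.7, 3.0]
grip_width: 0.0219
```

Emit:
{"method": "apply_moves", "body": {"targets": [{"offset":[0,0,-0.01],"delta_rot":[0,0,0],"claw":0.022},{"offset":[0,0,-0.02],"delta_rot":[0,0,0],"claw":0.022},{"offset":[0,0,-0.03],"delta_rot":[0,0,0],"claw":0.022},{"offset":[0,0,-0.04],"delta_rot":[0,0,0],"claw":0.022},{"offset":[0,0,-0.05],"delta_rot":[0,0,0],"claw":0.022},{"offset":[0,0,-0.06],"delta_rot":[0,0,0],"claw":0.022},{"offset":[0,0,-0.07],"delta_rot":[0,0,0],"claw":0.022},{"offset":[0,0,-0.08],"delta_rot":[0,0,0],"claw":0.022}]}}

```text
clock: 22.18
position: [0.5215, -0.1753, 0.0451]
ee_rot: [[-0.001, -0.986, 0.167], [0.0, 0.167, 0.986], [-1.0, 0.001, 0.0]]
contact_force: [-1.0, 3.0, 1.2]
grip_width: 0.0218
```

Emit:
{"method": "apply_moves", "body": {"targets": [{"offset":[0,0,-0.01],"delta_rot":[0,0,0],"claw":0.022},{"offset":[0,0,-0.018],"delta_rot":[0,0,0],"claw":0.022},{"offset":[0,0,-0.024],"delta_rot":[0,0,0],"claw":0.022},{"offset":[0,0,-0.028],"delta_rot":[0,0,0],"claw":0.022},{"offset":[0,0,-0.032],"delta_rot":[0,0,0],"claw":0.022},{"offset":[0,0,-0.035],"delta_rot":[0,0,0],"claw":0.022},{"offset":[0,0,-0.035],"delta_rot":[0,0,0],"claw":0.022}]}}

```text
clock: 23.05
position: [0.5164, -0.2098, 0.0453]
ee_rot: [[0.001, -0.986, 0.167], [-0.001, 0.167, 0.986], [-1.0, -0.001, -0.001]]
contact_force: [0.2, 1.8, -0.6]
grip_width: 0.022
```

Run:
```python
from wh import *
plan(r,[(*S(-1,-400,0)[:2],.042,80.5)])
print(st(r.sense()["position"]))
```

```text
clk 23.05 pos [ 0.5164 -0.2098  0.0453] F [ 0.2  1.8 -0.6] w 0.022
[ 5.16e-01 -2.09e-01  4.20e-02  8.05e+01] off [0.0033, 0.0001, 0.0004] rot [-0.1, -0.0, 0.0]
[  -0.87595617 -400.37637903   45.33847761]
```

Emit:
{"method": "apply_moves", "body": {"targets": [{"offset":[0,0,-0.003],"delta_rot":[0,0,0],"claw":0.022},{"offset":[0,0,-0.005],"delta_rot":[0,0,0],"claw":0.022},{"offset":[0,0,-0.006],"delta_rot":[0,0,0],"claw":0.022},{"offset":[0,0,-0.006],"delta_rot":[0,0,0],"claw":0.022}]}}

```text
clock: 23.55
position: [0.516, -0.2117, 0.0452]
ee_rot: [[0.001, -0.986, 0.168], [0.006, 0.168, 0.986], [-1.0, -0.0, 0.006]]
contact_force: [3.0, 16.1, 2.8]
grip_width: 0.0219
```

Firm stop at 16 N. I'll relieve it, open and lift away.

Emit:
{"method": "apply_moves", "body": {"targets": [{"offset":[0,0,0.006],"delta_rot":[0,0,0],"claw":0.04},{"offset":[0,0,0.006],"delta_rot":[0,0,0],"claw":0.04},{"offset":[-0.03,0,0.006],"delta_rot":[0,0,0],"claw":0.04},{"offset":[-0.09,0,0.006],"delta_rot":[0,0,0],"claw":0.04},{"offset":[-0.15,0,0.006],"delta_rot":[0,0,0],"claw":0.04},{"offset":[-0.21,0,0.006],"delta_rot":[0,0,0],"claw":0.04},{"offset":[-0.27,0.04,-0.03],"delta_rot":[0,0,0],"claw":0.04},{"offset":[-0.33,0.08,-0.09],"delta_rot":[0,0,0],"claw":0.04}]}}

```text
clock: 24.55
position: [0.4469, -0.2657, 0.3458]
ee_rot: [[0.002, -0.986, 0.166], [-0.003, 0.166, 0.986], [-1.0, -0.003, -0.003]]
contact_force: [0.7, -0.2, 0.2]
grip_width: 0.0398
```

Emit:
{"method": "apply_moves", "body": {"targets": [{"offset":[0,0.03,-0.05],"delta_rot":[0,0,0],"claw":0.04},{"offset":[0,0.06,-0.1],"delta_rot":[0,0,0],"claw":0.04},{"offset":[0,0.06,-0.1],"delta_rot":[0,0,0],"claw":0.04},{"offset":[0,0.06,-0.1],"delta_rot":[0,0,0],"claw":0.04},{"offset":[0,0.06,-0.1],"delta_rot":[0,0,0],"claw":0.04}]}}

```text
clock: 25.18
position: [0.3724, -0.3526, 0.3431]
ee_rot: [[0.0, -0.986, 0.165], [-0.0, 0.165, 0.986], [-1.0, -0.0, -0.0]]
contact_force: [0.7, -0.6, -0.5]
grip_width: 0.0402
```

Run:
```python
from wh import *
wheel("top14")
d=r.get_image("scene");cv2.imwrite("pics/scene14.png",d["img"])
d=load("top14");cv2.imwrite("pics/top14f.png",d["img"])
P=pts(d);img=d["img"].astype(int);B,G,R_=img[...,0],img[...,1],img[...,2]
m=(R_>130)&(G>50)&(G<.72*R_)&(B<.35*R_)&(abs(P[...,2]-.087)<.01);m[:120]=0;m[260:]=0
q=P[m];print("orange",len(q),np.median(q,0),st(np.median(q,0)))
hb=(R_>150)
s=r.sense();print(s["position"],s["contact_force"])
m=(R_>120)&(G<60)&(B<60);m[:130]=0;m[160:]=0;m[:,:255]=0;m[:,285:]=0
v,u=np.nonzero(m);print("ball",len(u),u.mean(),v.mean())
```

```text
53 [196.2 129.3] R 0.1223 stand ang 11.1
57 [153.1 159.7] R 0.1233 stand ang 83.6
48 [239.  158.1] R 0.1236 stand ang -61.1
53 [168.9 208.9] R 0.1242 stand ang 155.4
44 [223.1 207.9] R 0.1243 stand ang -132.9
orange 246 [ 0.55356832 -0.07399699  0.08684549] [  13.50890631 -260.31361068   86.84549297]
[ 0.37242171 -0.35252686  0.34305971] [-0.41253542  0.10283069  0.18459569]
ball 47 270.72340425531917 145.36170212765958
```

View pics/top14f.png

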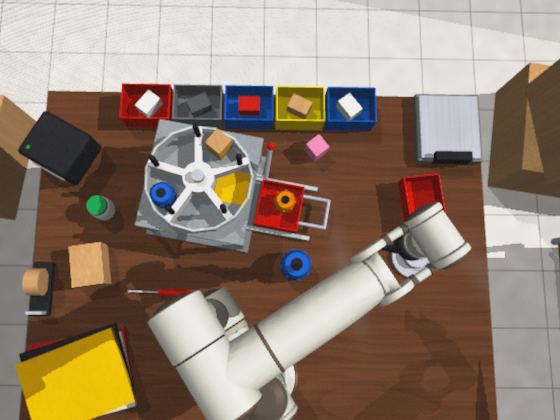

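View pics/scene14.png

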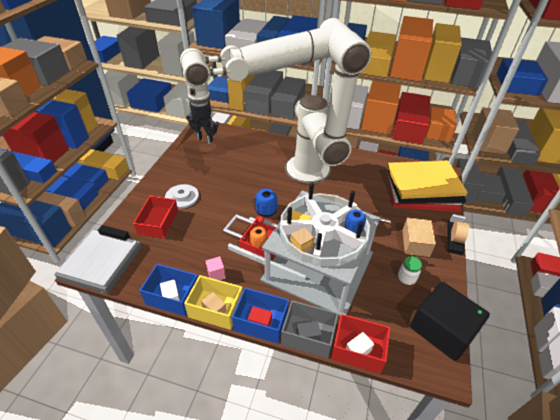

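The filter stands in the drawn-out tray at (285,200). The door is shut (yellow at (232,188)), and the lever ball is back at (270.7,145.4), its starting pixel. The blue filter and small carton are still in the wheel and the bystanders haven't moved, so I'm handing in.

```bash
python3 -c "
from cell import r
print(r.finish_job())"
```

```text
the job is handed in; nothing more can be done
None
```

The job is done and handed in at about 25 s of the 69 s allowed. The orange filter is standing upright in the tray, and the tray is drawn fully out.

- **Tray home:** I pushed the handle in until it met a firm stop at about 21 N.
- **Wheel turned:** I turned the wheel by one peg until the filter measured at stand (0, -112). That is centred on the hole across x but about 17 mm outward of centre, near the rim. I then backed the wheel off a few degrees.
- **Filter dropped:** I swung the lever over and checked the filter in the tray, with its top at z 87 mm as expected.
- **Trapdoor shut:** I swung the lever back to its stop, at about 32 N across with about 20 N upward. The ball is back at its starting pixel and the door reads z 206 mm, against 205 mm for the deck.
- **Tray out:** I pulled the handle to its stop at 16 N. The tool travelled 161 mm, which is the 150 mm stroke plus about 10 mm of slack on the bar.

In the last pictures the blue filter and small carton are in the wheel, and the bystanders look unmoved by eye; the gripper is clear.

One check disagreed slightly: my stand origin from the camera was about 3 to 4 mm off along the tray's direction when compared with the tray's home stop. The firm stops settled the tray and lever positions, so this did not affect the result.

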